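# Clear the burner and set the milk pan to simmer

### The arm

A 6-joint arm with a two-finger parallel gripper is mounted at the origin on the work surface. World frame = base frame: x ahead of the robot, y to its left, z up, the work surface at z = 0. Lengths are in m, angles in rad, forces in N, time in s.
With the tool pointing down it reaches from about 0.35 to 0.775 m from the base axis. Payload 7.3 kg.
Tool frame: the origin (TCP) lies between the finger pads; the fingertips stand 8 mm ahead of it and the grasp point (between the pads) lies 11 mm behind it (robot.nose_length is the distance from the TCP to the fingertips, in m); z points along the fingers, y is the line along which they close (so a half turn about z gives the same grasp; the last joint's range is limited). The gripper opens to 92 mm and grips with 3 to 60 N. Pads are 19 mm wide; open, the fingers measure 130 mm over their backs; the gripper's body (75 mm by 190 mm) begins 47 mm behind the grasp point.
Start: joints at [1.008, 0.342, 1.524, -0, 1.275, -0.146], TCP at [0.213, 0.48, 0.235] pointing down, gripper open.
Joint ranges: [-2.53, 2.53], [-0.77, 2.02], [0.04, 2.7], [-1, 4.14], [0.28, 2.66], [-3.11, 3.11]. Speed limits (rad/s): [2.57, 2.57, 3.14, 3.14, 3.14, 3.14].

### API

Orientations are given as [roll, pitch, yaw] about the fixed x, y, z axes, in that order (R = Rz(yaw) Ry(pitch) Rx(roll)).
In Python, from cell import robot gives the robot as it stands. The module is installed in compiled form; this text tells all that it offers.
- The arm moves only by the shell command python3 -m jog 'ROWS' [FORCE]. ROWS is JSON, a list that holds one entry, the list of rows, each a list of 5 numbers: the gripper's target within -1 to 1 (fully open at 1, half-way at 0, shut at -1), then the shift along the tool's x, y, z in m, then the turn about the tool's z in rad. A call has 1 to 5 rows; each row is the pose to reach, as a shift and turn from the pose commanded when the call began, along the tool's axes at that moment; what a row does not reach only later rows make up. A row lasts 1/12 s, in which the tool goes at most 41.7 mm and 7.16 degrees, less where a joint would pass 70% of its speed; a pose out of reach is approached as far as the arm can. A call with a gripper value outside its range is refused whole. The fingers move at their own pace and stop on an object; FORCE is the grip in N (left out, the last holds). Time passes only in rows, so rows that repeat a pose let the fingers close. It gives the time, the measured TCP pose, the force, the opening and the grip force at its end, in the units of the state.
- robot.observe(): the state, without advancing time (a new reading comes with each control period).
- robot.read_camera(name): name is "scene" or "top" or "wrist"; returns the picture (384x512x3 uint8, red, green, blue); there is no depth.
- robot.camera_model(name): a dict with "camera_matrix" (3x3 intrinsics, pixels), "position" and "attitude" of the camera in the world; the wrist camera has in their place "mount" (4x4, takes a point from camera to tool coordinates, whose origin is the TCP and whose axes are the flange's). Camera axes: x right, y down, z forward; pixel columns grow to the right and rows downward; lengths in m; the calibration is good to about 2 mm. A picture is of the moment at which its call begins: read the wrist's pose just before it. camera_model takes no time and is no camera call.
- robot.hand_in(): hands the job in; it is judged then, once.
The state is a dict: "time": time; "qpos": joint angles; "qvel": joint speeds; "joint_efforts": joint torques, N m; "tool_pos": TCP position; "tool_rot": TCP orientation; "contact_force": force on the tool from outside, world axes, zero at the start; "torque": the same for the moment, N m; "opening": finger opening in m; "grip_force": force on a finger pad.
Only numpy, scipy, OpenCV 4.12 (cv2) and the standard library are available. Lean on these libraries where they do the work, as an engineer would, in place of code of your own. Each camera call takes 0.05 s, during which the arm holds its last target. There are 200 camera calls.

### The job

Free the right-hand burner for the milk pan: first, without lifting the tawa off its burner, swing its handle inward so that it points well back over the ledge, away from you and more back than sideways, clear of the right-hand burner. Then slide the flat flame tamer towards you on its tiled step until most of its tab hangs over the front edge, grip it there and lay it flat and centred on the right-hand burner, and set the milk pan upright and centred on top of it, without dropping it. Leave the bowl, the tongs and the scoop where they are.

Things in the scene. Friction and masses are not known exactly. Their poses are not given: they have to be found in the camera images.
- burner_left (a point): Left-hand burner (larger y) of a fixed two-burner steel hob: its centre, at the top of the pan support, 45 mm above the work surface. Pan support: four black bars reaching 74 mm out from the centre. Its x axis points to the back of the hob (away from the robot), y to the hob's left. The hob plate, 300 by 420 mm and 12 mm thick, has two fixed black knobs, 34 mm high overall, at its front edge (102 mm nearer the front than the left burner's centre, 35 and 120 mm to its right).
- burner_right (a point): Right-hand burner, the empty one: centre of the top of its pan support, 45 mm above the work surface; the same kind and axes as burner_left, which lies 240 mm to its left and 40 mm nearer the front.
- tawa_base (a point): Black cast iron tawa (flat griddle), round, 180 mm across, 14 mm high at the rim, about 0.6 to 1.1 kg, loose on the left burner's pan support. This point is the centre of its underside; its x axis points along its handle, z up. It turns on the support when the handle is led round in an arc about this point.
- tawa_grip (a point): Point in the middle of the tawa's handle, 140 mm out from the tawa's centre and 21 mm above its underside. The handle is a straight black bar 20 mm wide and 11 mm thick, from 85 to 226 mm out, rising outwards by 11 degrees; same axes as tawa_base.
- tawa_end (a point): Outer end of the tawa's handle, 222 mm out from the centre, 37 mm above the underside; same axes as tawa_base.
- step_edge (a point): Middle of the top front edge of a fixed pale green tiled step, at the right of the ledge. The step is 240 mm long (x), 170 mm wide (y) and 48 mm high; its own x axis points from this edge to the back over the step, y along the edge, z up.
- tamer_center (a point): Flame tamer: a flat aluminium plate 5 mm thick, 140 g, a disc 110 mm across with a flat tab 26 mm wide reaching out along its own -x to 130 mm from the disc's centre (so 75 mm of tab past the rim of the disc). It lies flat on the step, tab towards the front edge, and can be dragged by shut fingertips pressing down on the disc with about 10 to 25 N. This point is the disc's centre, half-way up; z up.
- tamer_tab (a point): Point on the flame tamer's tab, 95 mm from the disc's centre and 35 mm from the tab's end, in the middle of its width and thickness; same axes as tamer_center.
- pan_center (a point): Small steel milk pan: straight round body 62 mm across and 68 mm high, open at the top, wall 3 mm, 0.22 kg, empty, standing on the ledge. This point is on its axis, half-way up (34 mm above its underside). Its handle points along its own +x, out to 104 mm from the axis, 54 to 70 mm above the underside; z up.
- bowl_center (a point): White ceramic bowl, 90 mm across, 42 mm high, half-way up on its axis. To be left alone.
- tongs: Steel tongs lying on the ledge, 210 mm long, 45 mm wide, 12 mm high; origin at the middle underneath, x along them. To be left alone.
- scoop: Orange plastic scoop on the ledge, 175 mm long, 55 mm wide, 30 mm high; origin near its middle underneath. To be left alone.
Mind the look-alikes: they are no part of the job. Of the things that look like the part that bears tamer_center, the smaller one is meant.

How it is judged:
On the way, in this order (a step that is already met when the one before it is completed fails the run):
1. the tawa's handle is swung inward, pointing to the back, the tawa still on its burner (x of tawa_end in the frame of burner_left above 0.15 m and y of tawa_end in the frame of burner_left below 0.08 m and horizontal distance between tawa_base and burner_left below 0.025 m and angle between tawa_base's own z axis and vertical below 0.08 rad), for 0.2 s.
2. the flame tamer lies on the step with its tab hanging over the front edge (x of tamer_tab in the frame of step_edge below 0 m and x of tamer_center in the frame of step_edge above 0.03 m and height (world z) of tamer_center between 0.047 and 0.055 m and angle between tamer_center's own z axis and vertical below 0.06 rad), for 0.2 s.
3. the flame tamer lies flat and centred on the right-hand burner (horizontal distance between tamer_center and burner_right below 0.02 m and height (world z) of tamer_center between 0.043 and 0.052 m and angle between tamer_center's own z axis and vertical below 0.06 rad), for 0.2 s.
4. the milk pan stands on the flame tamer (horizontal distance between pan_center and burner_right below 0.025 m and height (world z) of pan_center between 0.079 and 0.089 m and angle between pan_center's own z axis and vertical below 0.08 rad), for 0.2 s.
At the end, for the whole second after the job is handed in: Tawa flat, within 25 mm of the left burner's centre, handle end 150 mm or more behind it and under 80 mm to its left; flame tamer flat on the right burner, within 20 mm of its centre; milk pan upright on it, within 25 mm of the burner's centre, clear of the tawa; all at rest (all of step 1 and all of step 3 and all of step 4 and linear speed of each of tawa, tamer, milk_pan below 0.02 m/s and contact force between tawa and milk_pan below 0.1 N); the robot touches nothing.
It fails at once if the bowl, tongs or scoop are shifted by more than 30 mm (distance of any of bowl_center, tongs, scoop from where it was at the start of the episode above 0.03 m).
It fails at once if the tawa is lifted off its burner or tipped (height (world z) of tawa_base above 0.07 m or angle between tawa_base's own z axis and vertical above 0.3 rad or height (world z) of tawa_base below 0.035 m).
It fails at once if the flame tamer falls onto the ledge (height (world z) of tamer_center below 0.03 m).
It fails at once if the milk pan is tipped over (angle between pan_center's own z axis and vertical above 0.6 rad).
It fails at once if the milk pan is let go in mid-air, more than 20 mm above its place (height (world z) of pan_center above 0.104 m and contact force between milk_pan and the fingers below 0.01 N and contact force between milk_pan and the arm below 0.01 N).
It also fails if it takes over 72 s, if anything falls off the work surface, if the arm or the gripper's body presses on something with over 40 N, if the wrist force passes 120 N, or if a joint passes its speed limit or range.

## Working session

There is one attempt and no reset: what is moved stays moved. The work goes in short steps, Python scripts to look and compute and a shell command to move; the robot and the scene stay as the last step left them, time stands still between calls to the robot, and variables do not carry over. Pictures are saved under pics/ and viewed, at most 10 in all, crops included, and the job is handed in when it is done.

```bash
mkdir -p pics
cat > h.py <<'E'
import numpy as np, cv2
from scipy.spatial.transform import Rotation as R
from cell import robot
def rot(a):
    a=np.array(a,float)
    return a if a.shape==(3,3) else (R.from_quat(a).as_matrix() if a.size==4 else R.from_euler('xyz',a).as_matrix())
def cam(name):
    m=robot.camera_model(name);K=np.array(m['camera_matrix'])
    if 'mount' in m:
        s=robot.observe();M=np.array(m['mount']);T=rot(s['tool_rot'])
        return K,T@M[:3,:3],np.array(s['tool_pos'])+T@M[:3,3]
    return K,rot(m['attitude']),np.array(m['position'])
def shot(name,f=None):
    c=cam(name);im=robot.read_camera(name)[:,:,::-1].copy()
    if f: cv2.imwrite('pics/'+f,im)
    return im,c
def ray(c,uv):
    K,Rm,p=c;d=Rm@np.linalg.inv(K)@np.array([uv[0],uv[1],1.]);return p,d/np.linalg.norm(d)
def onz(c,uv,z):
    p,d=ray(c,uv);return p+d*(z-p[2])/d[2]
def proj(c,X):
    K,Rm,p=c;q=K@(Rm.T@(np.array(X)-p));return q[:2]/q[2]
def tri(c1,u1,c2,u2):
    p,d=ray(c1,u1);q,e=ray(c2,u2)
    s=np.linalg.lstsq(np.c_[d,-e],q-p,rcond=None)[0];a=p+s[0]*d;b=q+s[1]*e
    return (a+b)/2,np.linalg.norm(a-b)
E
python3 - <<'E'
from h import *
for n in('scene','top','wrist'):
    im,c=shot(n,n+'0.png');print(n,c[0].tolist(),c[1].round(3).tolist(),c[2].round(3))
    print(robot.camera_model(n).get('attitude'))
s=robot.observe();print(s['tool_pos'],s['tool_rot'],s['opening'],s['time'],robot.nose_length)
E
```

```text
scene [[406.38358944292924, 0.0, 254.44084550616034], [0.0, 406.38358944292924, 188.55909720532884], [0.0, 0.0, 1.0]] [[-0.076, 0.673, -0.736], [0.997, 0.044, -0.063], [-0.01, -0.739, -0.674]] [1.307 0.044 0.841]
[-2.31041648  0.01002952  1.64643028]
top [[457.30935141677776, 0.0, 251.094412112811], [0.0, 457.30935141677776, 190.47425317179992], [0.0, 0.0, 1.0]] [[0.031, -0.978, 0.205], [-1.0, -0.032, 0.002], [0.004, -0.205, -0.979]] [ 0.265 -0.014  1.134]
[-2.93562903 -0.00418815 -1.5394602 ]
wrist [[338.8678799777173, 0.0, 253.06285468258272], [0.0, 338.8678799777173, 190.91074053560823], [0.0, 0.0, 1.0]] [[0.404, 0.885, 0.232], [0.915, -0.391, -0.103], [-0.001, 0.254, -0.967]] [0.151 0.507 0.384]
None
[0.21233537 0.47982216 0.23421416] [-3.14045214e+00 -1.98594837e-04  2.72482981e+00] 0.09189907209097463 0.15 0.008
```

View pics/top0.png

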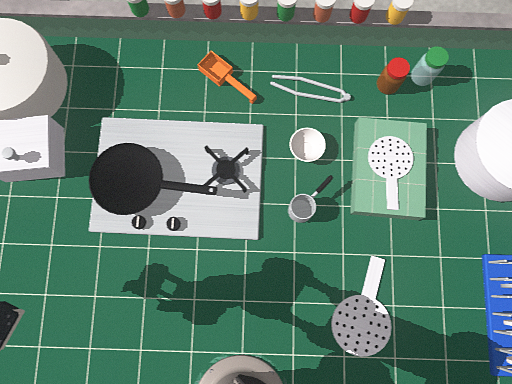

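View pics/scene0.png

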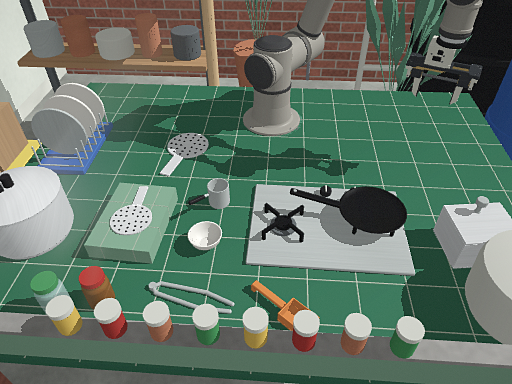

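Top view: tawa disc centred about (127,179) with its handle pointing right to (213,190). The empty burner is at (227,170), the milk pan at (302,208) with its handle up-right, the bowl at (307,145), and the tamer on the step at (391,157) with its tab down. The larger look-alike lies at (361,325). The scene view shows the same layout.

Run:
```python
from h import *
T=cv2.imread('pics/top0.png');S=cv2.imread('pics/scene0.png');ct=cam('top');cs=cam('scene')
def comps(im,mask,roi,mina=30):
    m=np.zeros(mask.shape,np.uint8);x0,y0,x1,y1=roi;m[y0:y1,x0:x1]=mask[y0:y1,x0:x1]
    return [c for c in cv2.findContours(m,cv2.RETR_EXTERNAL,cv2.CHAIN_APPROX_NONE)[0] if cv2.contourArea(c)>mina]
K=lambda n:cv2.getStructuringElement(cv2.MORPH_ELLIPSE,(n,n))
for nm,im,c,tr in(('top',T,ct,(80,110,270,250)),('scene',S,cs,(285,180,420,245))):
    d=(im.max(2)<70).astype(np.uint8)*255
    o=cv2.morphologyEx(d,cv2.MORPH_OPEN,K(25))
    for q in comps(im,o,tr,300):
        e=cv2.fitEllipse(q);print(nm,'tawa ell',e,onz(c,e[0],.059).round(4))
    w=((im.min(2)>150)).astype(np.uint8)*255
    w=cv2.morphologyEx(w,cv2.MORPH_CLOSE,K(7))
    for q in comps(im,w,(360,130,420,215) if nm=='top' else (100,180,160,240),100):
        m=np.zeros(w.shape,np.uint8);cv2.drawContours(m,[q],-1,255,-1);m=cv2.morphologyEx(m,cv2.MORPH_OPEN,K(21))
        for p in comps(im,m,(0,0,512,384),100):
            e=cv2.fitEllipse(p);print(nm,'tamer',e,onz(c,e[0],.053).round(4),cv2.boundingRect(q))
            pts=q[:,0].astype(float);far=pts[np.argsort(-np.linalg.norm(pts-e[0],axis=1))[:5]].mean(0);print(' tab tip',far,onz(c,far,.053).round(4))
    hsv=cv2.cvtColor(im,cv2.COLOR_BGR2HSV)
    g=cv2.inRange(hsv,(50,30,120),(85,140,255))
    for q in comps(im,g,(345,110,435,225) if nm=='top' else (80,175,190,270),500): print(nm,'step',cv2.boundingRect(q),cv2.approxPolyDP(cv2.convexHull(q),4,True)[:,0].tolist())
a=cv2.resize(T[100:260,80:330],None,fx=3.2,fy=3.2,interpolation=cv2.INTER_CUBIC);cv2.imwrite('pics/tc.png',a)
b=cv2.resize(S[170:280,80:420],None,fx=2.35,fy=2.35,interpolation=cv2.INTER_CUBIC);cv2.imwrite('pics/sc.png',b)
```

```text
top tawa ell ((125.25659942626953, 178.40399169921875), (69.66529846191406, 73.71585845947266), 60.690879821777344) [0.5096 0.2931 0.059 ]
top tamer ((389.4563293457031, 172.18353271484375), (58.639747619628906, 76.61134338378906), 175.49215698242188) [ 0.5474 -0.3473  0.053 ] (360, 130, 60, 85)
 tab tip [361.2 210.2] [ 0.4511 -0.2766  0.053 ]
top step (345, 116, 82, 109) [[426, 123], [425, 216], [346, 224], [345, 119], [409, 116]]
scene tawa ell ((372.4709167480469, 209.56954956054688), (44.49510955810547, 67.99014282226562), 103.71472930908203) [0.5159 0.2942 0.059 ]
scene tamer ((131.36300659179688, 216.017822265625), (35.06010055541992, 42.96855926513672), 53.43437957763672) [ 0.5769 -0.3515  0.053 ] (100, 180, 60, 60)
 tab tip [150.6 181.2] [ 0.434  -0.3372  0.053 ]
scene step (80, 175, 106, 89) [[80, 175], [121, 175], [175, 187], [185, 203], [152, 263], [96, 254], [84, 245]]
```

View pics/tc.png

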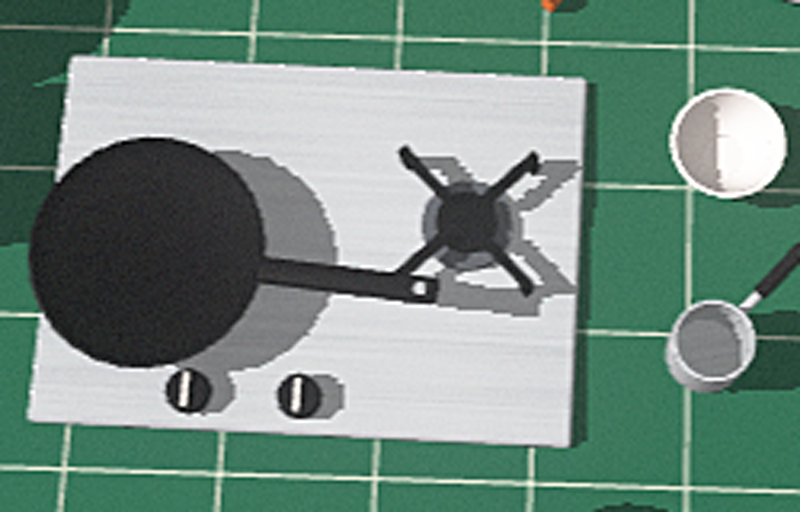

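View pics/sc.png

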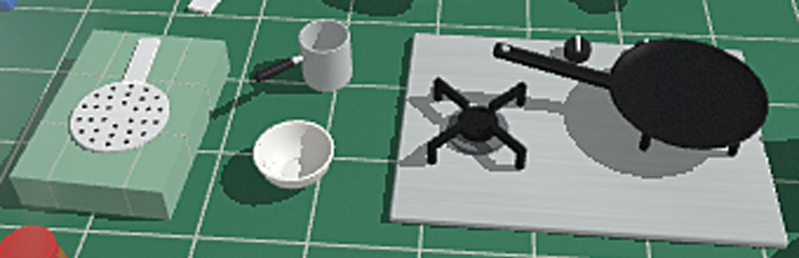

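Crop positions: burner bar tips in the top crop are (406,153), (534,158), (528,290), and in the scene crop (437,85), (523,88), (520,163), (431,160). The handle-end hole is at (419,288) and (503,48), the pan rim at (711,341) and (325,36).

```bash
python3 - <<'E'
from h import *
T=cv2.imread('pics/top0.png');S=cv2.imread('pics/scene0.png');ct=cam('top');cs=cam('scene')
t=lambda x,y:((x+.5)/3.2-.5+80,(y+.5)/3.2-.5+100)
s=lambda x,y:((x+.5)/2.35-.5+80,(y+.5)/2.35-.5+170)
K=lambda n:cv2.getStructuringElement(cv2.MORPH_ELLIPSE,(n,n))
for n,a,b in(('burnerC',t(467,221.5),s(478,124)),('tipBL',t(406,153),s(520,163)),('tipBR',t(534,158),s(431,160)),('tipFR',t(528,290),s(437,85)),('hole',t(419,288),s(503,48)),('tawaC',t(147,252),s(690,92)),('panrim',t(711,341),s(325,36)),('panhandle',(331.5,178.5),s(258,77)),('bowl',t(728,143),s(293,148)),('knobL',t(187,391),s(578,47))):
    X,e=tri(ct,a,cs,b);print(n,X.round(4),round(e,4))
res={}
for nm,im,roi in(('t',T,(366,132,416,212)),('s',S,(106,184,153,236))):
    hsv=cv2.cvtColor(im,cv2.COLOR_BGR2HSV)
    m=((hsv[:,:,1]<28)&(im.min(2)>165)).astype(np.uint8)*255
    z=np.zeros_like(m);x0,y0,x1,y1=roi;z[y0:y1,x0:x1]=m[y0:y1,x0:x1];z=cv2.morphologyEx(z,cv2.MORPH_CLOSE,K(5))
    q=max(cv2.findContours(z,0,1)[0],key=cv2.contourArea);z[:]=0;cv2.drawContours(z,[q],-1,255,-1)
    o=cv2.morphologyEx(z,cv2.MORPH_OPEN,K(19))
    e=cv2.fitEllipse(max(cv2.findContours(o,0,1)[0],key=cv2.contourArea))
    p=q[:,0].astype(float);d=np.linalg.norm(p-e[0],axis=1);far=p[d>d.max()-3].mean(0);res[nm]=(e[0],far);print(nm,e,far)
for i in(0,1):print(('tamerC','tabtip')[i],*tri(ct,res['t'][i],cs,res['s'][i]))
print('step corners',[onz(ct,p,.048).round(4).tolist() for p in((353,213),(423,217),(425,123),(357,118))])
for p in((353,213),(423,217),(425,123),(357,118)):print(proj(cs,onz(ct,p,.048)).round(1))
E
python3 -c "
import cv2,numpy as np
T=cv2.imread('pics/top0.png')[105:230,340:440];S=cv2.imread('pics/scene0.png')[175:270,75:235]
a=cv2.resize(T,None,fx=4,fy=4,interpolation=2);b=cv2.resize(S,None,fx=2.5,fy=2.5,interpolation=2)
o=np.zeros((500,800,3),np.uint8);o[:500,:400]=a;o[:b.shape[0],400:400+b.shape[1]]=b;cv2.imwrite('pics/st.png',o)"
```

```text
burnerC [0.5494 0.0552 0.027 ] 0.0021
tipBL [0.6039 0.1045 0.0256] 0.0005
tipBR [0.6039 0.0043 0.0229] 0.0014
tipFR [0.495  0.0051 0.0334] 0.0011
hole [0.4827 0.0824 0.087 ] 0.0019
tawaC [0.5106 0.2955 0.056 ] 0.0045
panrim [ 0.4538 -0.1329  0.0673] 0.0004
panhandle [ 0.5245 -0.2032  0.0624] 0.0018
bowl [ 0.6147 -0.1474  0.0438] 0.0004
knobL [0.4093 0.2171 0.0388] 0.0806
t ((390.0894470214844, 157.6313934326172), (42.503047943115234, 44.998863220214844), 127.16503143310547) [392.86666667 208.26666667]
s ((130.97738647460938, 218.7575225830078), (28.573291778564453, 42.09342575073242), 74.52557373046875) [146.125 186.   ]
tamerC [ 0.58490877 -0.35060147  0.05085887] 2.5106582937110888e-05
tabtip [ 0.45713265 -0.34791853  0.05518673] 0.007944122637918343
step corners [[0.4445, -0.258, 0.048], [0.4402, -0.426, 0.048], [0.6788, -0.4419, 0.048], [0.6865, -0.2715, 0.048]]
[176.6 186. ]
[120.9 182.6]
[ 84.7 244.8]
[150.1 250.8]
```

View pics/st.png

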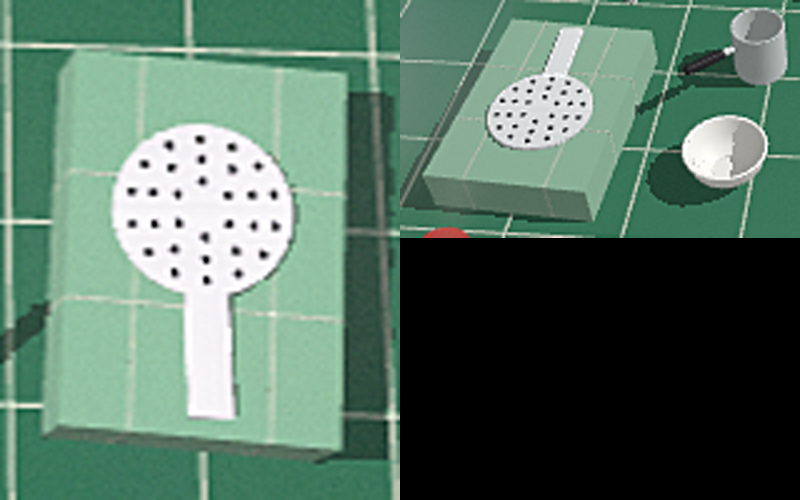

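```bash
cat >> h.py <<'E'
def plan(segs,start=None):
    """segs: (x,y,z,yaw_deg,grip,nrows); prints rows, 5 per call"""
    s=robot.observe()
    cur=np.array(start[:3] if start else s['tool_pos'],float); yaw=np.radians(start[3]) if start else s['tool_rot'][2]
    path=[]
    for x,y,z,w,g,n in segs:
        t=np.array([x,y,z],float); w=np.radians(w); dw=(w-yaw+np.pi)%(2*np.pi)-np.pi
        for k in range(1,n+1): path.append((cur+(t-cur)*k/n,yaw+dw*k/n,g))
        cur=t;yaw=yaw+dw
    p0=np.array(start[:3] if start else s['tool_pos'],float);y0=np.radians(start[3]) if start else s['tool_rot'][2]
    emit(path,p0,y0)
def emit(path,p0,y0):
    for i in range(0,len(path),5):
        ch=path[i:i+5];c,sn=np.cos(y0),np.sin(y0);o=[]
        for p,w,g in ch:
            d=p-p0;o.append('[%g,%.4f,%.4f,%.4f,%.4f]'%(g,d[0]*c+d[1]*sn,d[0]*sn-d[1]*c,-d[2],-(w-y0)))
        print("python3 -m jog '[["+','.join(o)+"]]'")
        # follow the rounded numbers
        p0,y0=ch[-1][0],ch[-1][1]
E
python3 - <<'E'
from h import *
ct=cam('top');cs=cam('scene')
t=lambda x,y:((x+.5)/3.2-.5+80,(y+.5)/3.2-.5+100)
s=lambda x,y:((x+.5)/2.35-.5+80,(y+.5)/2.35-.5+170)
for n,p in(('BL',t(406,153)),('BR',t(534,158)),('FR',t(528,290)),('C',t(467,221.5))):print(n,onz(ct,p,.045).round(4))
for n,p in(('FR',s(437,82)),('FL',s(523,85)),('BL',s(520,148)),('BR',s(431,145))):print(n,onz(cs,p,.045).round(4))
c=[onz(ct,t(*p),.012) for p in((70,57),(585,79),(570,446),(28,421))];print(np.round(c,4).tolist())
print('hob front mid',np.round((c[2]+c[3])/2,4),'yaw',np.degrees(np.arctan2(*(c[0]-c[3])[1::-1])),np.degrees(np.arctan2(*(c[1]-c[2])[1::-1])),np.degrees(np.arctan2(-(c[3]-c[2])[0],(c[3]-c[2])[1])))
print('knobs',[onz(ct,t(*p),.034).round(4).tolist() for p in((187,391),(299,396))])
print('tabtip',onz(ct,(340+211/4,105+417/4),.053),onz(ct,(390.6,157.4),.053))
print('stepFL/FR',onz(ct,(340+57/4,105+424/4),.048),onz(ct,(340+340/4,105+449/4),.048))
plan([(.4927,.1558,.14,82.1,0.2,13),(.4927,.1558,.058,82.1,0.2,4)])
E
```

```text
BL [0.598  0.1026 0.045 ]
BR [0.5972 0.0033 0.045 ]
FR [0.4926 0.0044 0.045 ]
C [0.5448 0.053  0.045 ]
FR [0.5016 0.0059 0.045 ]
FL [0.5    0.1074 0.045 ]
BL [0.599 0.103 0.045]
BR [0.6011 0.0048 0.045 ]
[[0.6801, 0.382, 0.012], [0.6751, -0.0352, 0.012], [0.3784, -0.0314, 0.012], [0.3843, 0.3853, 0.012]]
hob front mid [0.3814 0.1769 0.012 ] yaw -0.6227320903954009 -0.7175707382902878 -0.8200770298601474
knobs [[0.4085, 0.2597, 0.034], [0.4074, 0.1749, 0.034]]
tabtip [ 0.45587838 -0.35237072  0.053     ] [ 0.58491083 -0.3512224   0.053     ]
stepFL/FR [ 0.44951633 -0.26105759  0.048     ] [ 0.43975374 -0.43082874  0.048     ]
python3 -m jog '[[[0.2,-0.0298,-0.0141,0.0072,0.0994],[0.2,-0.0596,-0.0281,0.0145,0.1988],[0.2,-0.0894,-0.0422,0.0217,0.2981],[0.2,-0.1192,-0.0562,0.0290,0.3975],[0.2,-0.1491,-0.0703,0.0362,0.4969]]]'
python3 -m jog '[[[0.2,-0.0329,0.0018,0.0072,0.0994],[0.2,-0.0658,0.0037,0.0145,0.1988],[0.2,-0.0987,0.0055,0.0217,0.2981],[0.2,-0.1316,0.0074,0.0290,0.3975],[0.2,-0.1645,0.0092,0.0362,0.4969]]]'
python3 -m jog '[[[0.2,-0.0280,0.0173,0.0072,0.0994],[0.2,-0.0561,0.0346,0.0145,0.1988],[0.2,-0.0841,0.0519,0.0217,0.2981],[0.2,-0.0841,0.0519,0.0422,0.2981],[0.2,-0.0841,0.0519,0.0627,0.2981]]]'
python3 -m jog '[[[0.2,0.0000,0.0000,0.0205,-0.0000],[0.2,0.0000,0.0000,0.0410,-0.0000]]]'
```

```bash
python3 -m jog '[[[0.2,-0.03,-0.014,0.007,0.1],[0.2,-0.06,-0.028,0.014,0.2],[0.2,-0.09,-0.042,0.022,0.3],[0.2,-0.12,-0.056,0.029,0.4],[0.2,-0.149,-0.07,0.036,0.497]]]'
python3 -m jog '[[[0.2,-0.033,0.002,0.007,0.1],[0.2,-0.066,0.004,0.014,0.2],[0.2,-0.099,0.006,0.022,0.3],[0.2,-0.132,0.007,0.029,0.4],[0.2,-0.165,0.009,0.036,0.497]]]'
python3 -m jog '[[[0.2,-0.028,0.017,0.007,0.1],[0.2,-0.056,0.035,0.014,0.2],[0.2,-0.084,0.052,0.022,0.298],[0.2,-0.084,0.052,0.022,0.298],[0.2,-0.084,0.052,0.022,0.298]]]'
python3 - <<'E'
from h import *
im,c=shot('wrist','w1.png');s=robot.observe();print(s['tool_pos'],s['tool_rot'],s['contact_force'],s['time'])
for X in((.4927,.1558,.072),(.549,.0545,.045),(.511,.2945,.059)):print(proj(c,X))
plan([(.4927,.1558,.057,82.1,0.2,5)])
E
```

```text
time: 0.57
tool_pos: [0.321, 0.3544, 0.1982]
tool_rot: [-3.141, 0.0, 2.223]
contact_force: [0.8, 0.4, 0.4]
opening: 0.0628
grip_force: 0.0
time: 0.98
tool_pos: [0.4289, 0.2291, 0.1622]
tool_rot: [-3.141, -0.0, 1.726]
contact_force: [0.4, 0.6, -0.7]
opening: 0.0547
grip_force: 0.0
time: 1.4
tool_pos: [0.4933, 0.1547, 0.1399]
tool_rot: [-3.14, 0.0, 1.43]
contact_force: [-1.5, 0.3, 0.7]
opening: 0.0553
grip_force: 0.0
[0.49266346 0.1557212  0.14026603] [-3.14006794e+00  4.93871965e-05  1.43262004e+00] [0.67481934 1.33414533 1.02621448] 1.45
[251.51040473 204.50739379]
[337.34690161 303.32456098]
[249.36161592 -23.77209529]
python3 -m jog '[[[0.2,0.0000,0.0000,0.0167,-0.0001],[0.2,0.0000,0.0000,0.0333,-0.0001],[0.2,0.0000,0.0000,0.0500,-0.0002],[0.2,0.0001,0.0000,0.0666,-0.0002],[0.2,0.0001,0.0000,0.0833,-0.0003]]]'
```

View pics/w1.png

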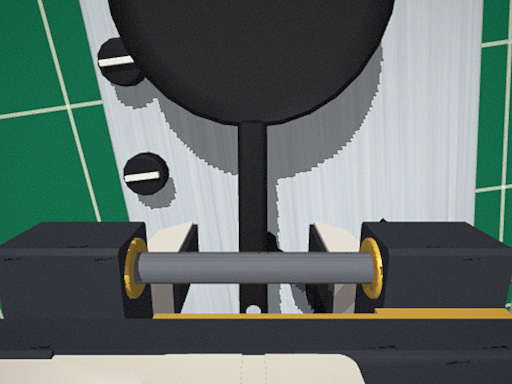

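The handle runs straight down the wrist picture at column 253, centred between the fingers. I'll go down, grip and swing.

```bash
python3 -m jog '[[[0.2,0,0,0.02,0],[0.2,0,0,0.04,0],[0.2,0,0,0.06,0],[0.2,0,0,0.075,0],[0.2,0,0,0.083,0]]]'
python3 -m jog '[[[-1,0,0,0,0],[-1,0,0,0,0],[-1,0,0,0,0],[-1,0,0,0,0],[-1,0,0,0,0]]]' 15
python3 - <<'E'
from h import *
s=robot.observe();print(s['tool_pos'],s['tool_rot'],s['contact_force'],s['torque'],s['opening'])
p=np.array(s['tool_pos']);y0=s['tool_rot'][2];c=np.array([.511,.2945,p[2]]);r=p-c;a0=np.arctan2(r[1],r[0]);L=np.hypot(r[0],r[1]);print(L,np.degrees(a0))
n=25;a1=np.radians(-7)
emit([(c+[L*np.cos(a),L*np.sin(a),0],y0+a-a0,-1) for a in np.linspace(a0,a1,n+1)[1:]],p,y0)
E
```

```text
time: 1.87
tool_pos: [0.4912, 0.1571, 0.0564]
tool_rot: [-3.139, 0.0, 1.436]
contact_force: [0.1, 0.1, -1.0]
opening: 0.0559
grip_force: 0.0
time: 2.28
tool_pos: [0.4936, 0.1561, 0.0587]
tool_rot: [3.14, -0.001, 1.433]
contact_force: [-0.5, 0.2, -0.6]
opening: 0.0263
grip_force: 0.0
[0.49356542 0.15613015 0.05865791] [ 3.13988845e+00 -6.07494923e-04  1.43299043e+00] [-0.53818044  0.23547031 -0.60926919] [-0.13706553  0.03723293  0.02552431] 0.026323779547881437
0.13946390425890434 -97.18141543975621
python3 -m jog '[[[-1,0.0004,0.0088,-0.0000,-0.0630],[-1,0.0013,0.0175,-0.0000,-0.1259],[-1,0.0028,0.0262,-0.0000,-0.1889],[-1,0.0048,0.0347,-0.0000,-0.2518],[-1,0.0074,0.0431,-0.0000,-0.3148]]]'
python3 -m jog '[[[-1,0.0004,0.0088,-0.0000,-0.0630],[-1,0.0013,0.0175,-0.0000,-0.1259],[-1,0.0028,0.0262,-0.0000,-0.1889],[-1,0.0048,0.0347,-0.0000,-0.2518],[-1,0.0074,0.0431,-0.0000,-0.3148]]]'
python3 -m jog '[[[-1,0.0004,0.0088,-0.0000,-0.0630],[-1,0.0013,0.0175,-0.0000,-0.1259],[-1,0.0028,0.0262,-0.0000,-0.1889],[-1,0.0048,0.0347,-0.0000,-0.2518],[-1,0.0074,0.0431,-0.0000,-0.3148]]]'
python3 -m jog '[[[-1,0.0004,0.0088,-0.0000,-0.0630],[-1,0.0013,0.0175,-0.0000,-0.1259],[-1,0.0028,0.0262,-0.0000,-0.1889],[-1,0.0048,0.0347,-0.0000,-0.2518],[-1,0.0074,0.0431,-0.0000,-0.3148]]]'
python3 -m jog '[[[-1,0.0004,0.0088,-0.0000,-0.0630],[-1,0.0013,0.0175,-0.0000,-0.1259],[-1,0.0028,0.0262,-0.0000,-0.1889],[-1,0.0048,0.0347,-0.0000,-0.2518],[-1,0.0074,0.0431,-0.0000,-0.3148]]]'
```

```bash
python3 -m jog '[[[-1,0,0,0,0],[-1,0,0,0,0],[-1,0,0,0,0],[-1,0,0,0,0]]]' 15
python3 -m jog '[[[-1,0.0004,0.0088,0,-0.063],[-1,0.0013,0.0175,0,-0.126],[-1,0.0028,0.0262,0,-0.189],[-1,0.0048,0.0347,0,-0.252],[-1,0.0074,0.0431,0,-0.315]]]'
```

```text
time: 2.62
tool_pos: [0.4933, 0.156, 0.0581]
tool_rot: [3.141, -0.0, 1.433]
contact_force: [-0.4, -0.1, 4.0]
opening: 0.0197
grip_force: 15.0
time: 3.03
tool_pos: [0.5358, 0.157, 0.0576]
tool_rot: [-3.138, 0.0, 1.751]
contact_force: [-5.4, -0.4, 4.3]
opening: 0.0196
grip_force: 15.0
```

```bash
for i in 1; do python3 -m jog '[[[-1,0.0004,0.0088,0,-0.063],[-1,0.0013,0.0175,0,-0.126],[-1,0.0028,0.0262,0,-0.189],[-1,0.0048,0.0347,0,-0.252],[-1,0.0074,0.0431,0,-0.315]]]'; done
python3 -m jog '[[[-1,0.0004,0.0088,0,-0.063],[-1,0.0013,0.0175,0,-0.126],[-1,0.0028,0.0262,0,-0.189],[-1,0.0048,0.0347,0,-0.252],[-1,0.0074,0.0431,0,-0.315]]]'
python3 -m jog '[[[-1,0.0004,0.0088,0,-0.063],[-1,0.0013,0.0175,0,-0.126],[-1,0.0028,0.0262,0,-0.189],[-1,0.0048,0.0347,0,-0.252],[-1,0.0074,0.0431,0,-0.315]]]'
python3 -m jog '[[[-1,0.0004,0.0088,0,-0.063],[-1,0.0013,0.0175,0,-0.126],[-1,0.0028,0.0262,0,-0.189],[-1,0.0048,0.0347,0,-0.252],[-1,0.0074,0.0431,0,-0.315]]]'
python3 - <<'E'
from h import *
im,c=shot('top','top1.png');d=(im.max(2)<70).astype(np.uint8)*255
d[:, :70]=0;d[:,200:]=0
o=cv2.morphologyEx(d,cv2.MORPH_OPEN,cv2.getStructuringElement(2,(41,41)))
q=max(cv2.findContours(o,0,1)[0],key=cv2.contourArea);e=cv2.fitEllipse(q);print(e,onz(c,e[0],.059))
E
```

```text
time: 3.45
tool_pos: [0.5771, 0.1719, 0.0575]
tool_rot: [-3.139, -0.001, 2.066]
contact_force: [-4.0, -1.5, 4.6]
opening: 0.02
grip_force: 15.1
time: 3.87
tool_pos: [0.6119, 0.1982, 0.058]
tool_rot: [-3.139, -0.0, 2.382]
contact_force: [-5.4, -4.3, 8.1]
opening: 0.0205
grip_force: 15.4
time: 4.28
tool_pos: [0.6364, 0.234, 0.0578]
tool_rot: [-3.138, -0.001, 2.697]
contact_force: [-3.5, -6.1, 5.8]
opening: 0.0216
grip_force: 16.2
time: 4.7
tool_pos: [0.6489, 0.276, 0.0577]
tool_rot: [-3.139, -0.001, 3.011]
contact_force: [-1.0, -5.5, 4.2]
opening: 0.0215
grip_force: 15.5Traceback (most recent call last):
  File "<stdin>", line 5, in <module>
ValueError: max() iterable argument is empty
```

View pics/top1.png

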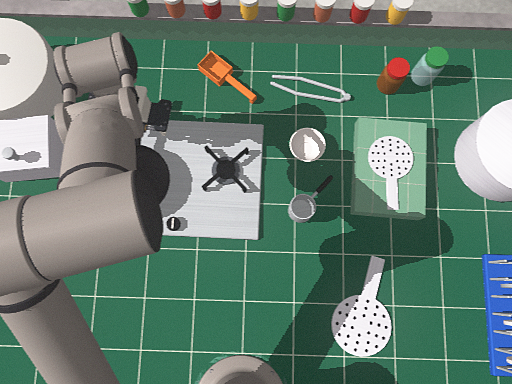

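The tawa has turned with the arm; all four right-burner bars are now free around (226,169). I'll release and lift.

```bash
python3 -m jog '[[[0.2,0,0,0,0],[0.2,0,0,0,0],[0.2,0,0,0,0],[0.2,0,0,0,0],[0.2,0,0,0,0]]]'
python3 -m jog '[[[0.2,0,0,-0.02,0],[0.2,0,0,-0.05,0],[0.2,0,0,-0.08,0],[0.2,0,0,-0.11,0],[0.2,0,0,-0.142,0]]]'
python3 - <<'E'
from h import *
s=robot.observe();print(s['tool_pos'],s['tool_rot'][2])
plan([(.578,-.351,.19,180,-1,20),(.578,-.351,.085,180,-1,5)])
E
```

```text
time: 5.17
tool_pos: [0.6488, 0.2772, 0.0575]
tool_rot: [3.141, -0.0, 3.007]
contact_force: [0.3, 0.3, -0.2]
opening: 0.0502
grip_force: 0.0
time: 5.58
tool_pos: [0.6485, 0.2772, 0.2007]
tool_rot: [-3.141, -0.001, 3.007]
contact_force: [0.2, 0.6, -0.2]
opening: 0.0551
grip_force: 0.0
[0.6484846  0.27715374 0.20066269] 3.007080791707913
python3 -m jog '[[[-1,-0.0007,-0.0316,0.0005,-0.0067],[-1,-0.0014,-0.0632,0.0011,-0.0135],[-1,-0.0022,-0.0948,0.0016,-0.0202],[-1,-0.0029,-0.1264,0.0021,-0.0269],[-1,-0.0036,-0.1580,0.0027,-0.0336]]]'
python3 -m jog '[[[-1,0.0003,-0.0316,0.0005,-0.0067],[-1,0.0007,-0.0632,0.0011,-0.0135],[-1,0.0010,-0.0948,0.0016,-0.0202],[-1,0.0014,-0.1264,0.0021,-0.0269],[-1,0.0017,-0.1580,0.0027,-0.0336]]]'
python3 -m jog '[[[-1,0.0014,-0.0316,0.0005,-0.0067],[-1,0.0028,-0.0631,0.0011,-0.0135],[-1,0.0042,-0.0947,0.0016,-0.0202],[-1,0.0056,-0.1263,0.0021,-0.0269],[-1,0.0070,-0.1579,0.0027,-0.0336]]]'
python3 -m jog '[[[-1,0.0025,-0.0315,0.0005,-0.0067],[-1,0.0049,-0.0630,0.0011,-0.0135],[-1,0.0074,-0.0945,0.0016,-0.0202],[-1,0.0099,-0.1260,0.0021,-0.0269],[-1,0.0123,-0.1575,0.0027,-0.0336]]]'
python3 -m jog '[[[-1,0.0000,0.0000,0.0210,-0.0000],[-1,0.0000,0.0000,0.0420,-0.0000],[-1,0.0000,0.0000,0.0630,-0.0000],[-1,0.0000,0.0000,0.0840,-0.0000],[-1,0.0000,0.0000,0.1050,-0.0000]]]'
```

```bash
python3 -m jog '[[[-1,-0.001,-0.032,0,-0.007],[-1,-0.001,-0.063,0.001,-0.013],[-1,-0.002,-0.095,0.002,-0.02],[-1,-0.003,-0.126,0.002,-0.027],[-1,-0.004,-0.158,0.003,-0.034]]]'
python3 -m jog '[[[-1,0,-0.032,0,-0.007],[-1,0.001,-0.063,0.001,-0.013],[-1,0.001,-0.095,0.002,-0.02],[-1,0.001,-0.126,0.002,-0.027],[-1,0.002,-0.158,0.003,-0.034]]]'
python3 -c "
from h import *
im,c=shot('wrist','w2.png');np.save('w2c.npy',np.hstack([c[1],c[2][:,None]]))"
python3 -m jog '[[[-1,0.001,-0.032,0,-0.007],[-1,0.003,-0.063,0.001,-0.013],[-1,0.004,-0.095,0.002,-0.02],[-1,0.006,-0.126,0.002,-0.027],[-1,0.007,-0.158,0.003,-0.034]]]'
python3 -m jog '[[[-1,0.002,-0.031,0,-0.007],[-1,0.005,-0.063,0.001,-0.013],[-1,0.007,-0.095,0.002,-0.02],[-1,0.01,-0.126,0.002,-0.027],[-1,0.012,-0.158,0.003,-0.034]]]'
python3 - <<'E'
from h import *
s=robot.observe();print(s['tool_pos'],s['tool_rot'][2])
im,c=shot('top','top2.png');d=(im.max(2)<70).astype(np.uint8)*255
d[:, :80]=0;d[:,195:]=0;d[:95]=0;d[215:]=0
o=cv2.morphologyEx(d,cv2.MORPH_OPEN,cv2.getStructuringElement(2,(41,41)))
q=max(cv2.findContours(o,0,1)[0],key=cv2.contourArea);e=cv2.fitEllipse(q);C=onz(c,e[0],.059);print(e,C)
ys,xs=np.nonzero(d[:]);k=ys<ys.min()+3;u=(xs[k].mean(),ys.min()+1.);print('end',u,onz(c,u,.087)-C)
S,cs=shot('scene','scene2.png');d=(S.max(2)<70).astype(np.uint8)*255;d[:,:305]=0;d[:,425:]=0;d[:185]=0;d[275:]=0
o=cv2.morphologyEx(d,cv2.MORPH_OPEN,cv2.getStructuringElement(2,(25,25)))
q=max(cv2.findContours(o,0,1)[0],key=cv2.contourArea);e=cv2.fitEllipse(q);print('scene',e,onz(cs,e[0],.059))
W=cv2.imread('pics/w2.png');a=cv2.resize(im[105:240,75:275],None,fx=2,fy=2);o=np.zeros((384,512+288,3),np.uint8);o[:,:512]=W;o[:270,512:]=a[:,:288][:, :]
b=cv2.resize(im[130:205,195:260],None,fx=4,fy=4,interpolation=2)
o[:]=0;o[:,:512]=W;o[:300,512:772]=b;cv2.imwrite('pics/m2.png',o)
E
```

```text
time: 6.0
tool_pos: [0.6314, 0.119, 0.1969]
tool_rot: [3.141, 0.0, 3.042]
contact_force: [0.5, -0.5, -0.1]
opening: 0.0263
grip_force: 0.0
time: 6.42
tool_pos: [0.6138, -0.0382, 0.1939]
tool_rot: [3.141, 0.001, 3.076]
contact_force: [0.6, -0.4, -0.4]
opening: 0.0005
grip_force: 0.0
time: 6.88
tool_pos: [0.5963, -0.1951, 0.1909]
tool_rot: [3.141, 0.0, 3.11]
contact_force: [1.2, -0.6, 0.1]
opening: 0.0005
grip_force: 0.0
time: 7.3
tool_pos: [0.5792, -0.3528, 0.1878]
tool_rot: [3.141, 0.0, -3.14]
contact_force: [0.4, -0.7, 0.1]
opening: 0.0007
grip_force: 0.0
[ 0.57923475 -0.35278602  0.18784351] -3.139696761114159
((132.3600311279297, 179.85159301757812), (69.1004638671875, 73.5198974609375), 61.32146072387695) [0.50660325 0.2756725  0.059     ]
end (np.float64(107.16260162601625), np.float64(96.0)) [0.20147917 0.07162807 0.028     ]
scene ((365.9352111816406, 208.42808532714844), (44.53739547729492, 66.90734100341797), 103.31194305419922) [0.51269763 0.27729547 0.059     ]
```

View pics/m2.png

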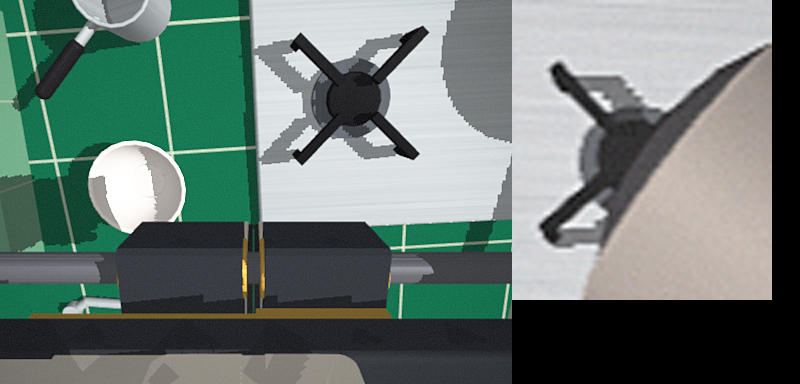

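The wrist view shows the burner cross centred at about (354,98), with tips at (298,38), (424,30), (301,160) and (415,154). The tawa has slipped about 18 mm sideways, so I'll locate its handle and push it back before going on.

Run:
```python
from h import *
A=np.load('w2c.npy');cw=(cam('wrist')[0],A[:,:3],A[:,3])
P=[onz(cw,p,.045) for p in((298,38),(424,30),(415,154),(301,160))];print('tips',np.round(P,4).tolist(),'mean',np.mean(P,0),'C',onz(cw,(354,97),.045))
for nm,roi,Z in(('top2',(85,60,160,145),.075),('scene2',(300,225,440,320),.075)):
    im=cv2.imread(f'pics/{nm}.png');c=cam(nm[:-1])
    x0,y0,x1,y1=roi;d=((im.max(2)<60)).astype(np.uint8);m=np.zeros_like(d);m[y0:y1,x0:x1]=d[y0:y1,x0:x1]
    ys,xs=np.nonzero(m)
    for r in range(y0,y1,5):
        k=xs[ys==r]
        if len(k):print(nm,r,k.min(),k.max(),len(k),onz(c,((k.min()+k.max())/2,r),Z).round(3)[:2])
```

```text
tips [[0.4985, 0.0056, 0.045], [0.4992, 0.1077, 0.045], [0.6003, 0.106, 0.045], [0.599, 0.0051, 0.045]] mean [0.54924559 0.05612559 0.045     ] C [0.54793093 0.0516344  0.045     ]
top2 60 115 115 1 [0.81  0.341]
top2 65 96 114 3 [0.796 0.365]
top2 70 121 121 1 [0.784 0.324]
top2 75 92 92 1 [0.768 0.395]
top2 85 113 123 2 [0.743 0.327]
top2 90 113 141 10 [0.731 0.304]
top2 95 106 140 9 [0.717 0.313]
top2 100 134 140 7 [0.705 0.277]
top2 105 115 140 8 [0.691 0.299]
top2 110 101 140 11 [0.678 0.315]
top2 115 109 140 9 [0.665 0.304]
top2 120 100 139 8 [0.652 0.315]
top2 125 133 139 7 [0.64  0.274]
top2 130 99 139 8 [0.626 0.314]
top2 135 98 139 8 [0.613 0.314]
top2 140 97 139 8 [0.601 0.314]
scene2 225 348 393 46 [0.588 0.277]
scene2 230 300 405 36 [0.608 0.229]
scene2 235 300 392 15 [0.626 0.212]
scene2 240 300 408 12 [0.641 0.23 ]
scene2 245 370 409 9 [0.651 0.313]
scene2 250 371 410 9 [0.666 0.313]
scene2 255 372 411 10 [0.681 0.313]
scene2 260 374 413 9 [0.696 0.315]
scene2 265 375 414 6 [0.71  0.315]
scene2 270 324 383 12 [0.731 0.219]
scene2 275 400 400 1 [0.738 0.322]
scene2 280 407 407 1 [0.75  0.335]
scene2 290 333 342 2 [0.787 0.179]
scene2 300 401 401 1 [0.803 0.312]
scene2 305 402 402 1 [0.815 0.312]
scene2 310 403 403 1 [0.827 0.312]
scene2 315 404 412 9 [0.838 0.32 ]
```

Handle direction is now about 0° (pointing straight back), and the tawa is about 19 mm right of the left burner. I'll push its rim left with shut fingertips.

Run:
```python
from h import *
plan([(.518,.13,.19,180,-1,15),(.518,.13,.058,180,-1,5)])
```

```text
python3 -m jog '[[[-1,0.0041,0.0324,-0.0002,-0.0002],[-1,0.0082,0.0648,-0.0004,-0.0004],[-1,0.0123,0.0972,-0.0006,-0.0006],[-1,0.0165,0.1296,-0.0008,-0.0009],[-1,0.0206,0.1621,-0.0010,-0.0011]]]'
python3 -m jog '[[[-1,0.0041,0.0324,-0.0002,-0.0002],[-1,0.0082,0.0648,-0.0004,-0.0004],[-1,0.0122,0.0972,-0.0006,-0.0006],[-1,0.0163,0.1297,-0.0008,-0.0009],[-1,0.0204,0.1621,-0.0010,-0.0011]]]'
python3 -m jog '[[[-1,0.0040,0.0324,-0.0002,-0.0002],[-1,0.0081,0.0648,-0.0004,-0.0004],[-1,0.0121,0.0973,-0.0006,-0.0006],[-1,0.0162,0.1297,-0.0008,-0.0009],[-1,0.0202,0.1621,-0.0010,-0.0011]]]'
python3 -m jog '[[[-1,0.0000,0.0000,0.0264,-0.0000],[-1,0.0000,0.0000,0.0528,-0.0000],[-1,0.0000,0.0000,0.0792,-0.0000],[-1,0.0000,0.0000,0.1056,-0.0000],[-1,0.0000,0.0000,0.1320,-0.0000]]]'
```

```bash
python3 -m jog '[[[-1,0.004,0.032,0,0],[-1,0.008,0.065,0,0],[-1,0.012,0.097,0,0],[-1,0.016,0.13,0,0],[-1,0.02,0.162,0,0]]]'
python3 -m jog '[[[-1,0.004,0.032,0,0],[-1,0.008,0.065,0,0],[-1,0.012,0.097,0,0],[-1,0.016,0.13,0,0],[-1,0.02,0.162,0,0]]]'
python3 -m jog '[[[-1,0.004,0.032,0,0],[-1,0.008,0.065,0,0],[-1,0.012,0.097,0,0],[-1,0.016,0.13,0,0],[-1,0.02,0.162,0,0]]]'
python3 -m jog '[[[-1,0,0,0.03,0],[-1,0,0,0.06,0],[-1,0,0,0.09,0],[-1,0,0,0.12,0],[-1,0,0,0.13,0]]]'
python3 -m jog '[[[-1,0,0.01,0,0],[-1,0,0.02,0,0],[-1,0,0.025,0,0],[-1,0,0.03,0,0]]]'
python3 -m jog '[[[-1,0,0.003,0,0],[-1,0,0.006,0,0]]]'
python3 -m jog '[[[-1,0,0.003,0,0],[-1,0,0.006,0,0]]]'
```

```text
time: 7.82
tool_pos: [0.5587, -0.1872, 0.1877]
tool_rot: [3.141, 0.0, -3.14]
contact_force: [-0.0, 0.7, 0.6]
opening: 0.0002
grip_force: 0.0
time: 8.23
tool_pos: [0.5382, -0.0252, 0.1879]
tool_rot: [3.141, 0.0, -3.14]
contact_force: [0.9, 0.1, 0.0]
opening: -0.0001
grip_force: 0.0
time: 8.65
tool_pos: [0.5176, 0.1367, 0.1879]
tool_rot: [3.141, 0.0, -3.14]
contact_force: [1.1, -0.5, 0.1]
opening: 0.0002
grip_force: 0.0
time: 9.07
tool_pos: [0.5157, 0.1348, 0.0542]
tool_rot: [-3.141, -0.006, -3.139]
contact_force: [-1.1, -0.5, -0.9]
opening: 0.0004
grip_force: 0.0
time: 9.4
tool_pos: [0.5196, 0.1658, 0.0596]
tool_rot: [3.141, 0.004, -3.138]
contact_force: [-0.8, -0.8, 0.5]
opening: 0.0003
grip_force: 0.0
time: 9.57
tool_pos: [0.519, 0.1711, 0.0588]
tool_rot: [3.141, 0.002, -3.139]
contact_force: [0.5, 0.2, -0.4]
opening: 0.0004
grip_force: 0.0
time: 9.73
tool_pos: [0.5186, 0.1766, 0.0581]
tool_rot: [3.141, 0.001, -3.14]
contact_force: [0.0, -0.1, 0.4]
opening: 0.0005
grip_force: 0.0
```

```bash
python3 -m jog '[[[-1,0,0.003,0,0],[-1,0,0.006,0,0]]]'
python3 -m jog '[[[-1,0,0.002,0,0],[-1,0,0.004,0,0]]]'
python3 -m jog '[[[-1,0,0.002,0,0],[-1,0,0.004,0,0]]]'
```

```text
time: 9.9
tool_pos: [0.5185, 0.1825, 0.0578]
tool_rot: [3.142, -0.0, -3.14]
contact_force: [-0.7, -0.1, 0.2]
opening: 0.0006
grip_force: 0.0
time: 10.07
tool_pos: [0.5184, 0.1866, 0.0577]
tool_rot: [3.142, -0.0, -3.139]
contact_force: [0.1, -0.2, -0.3]
opening: 0.0005
grip_force: 0.0
time: 10.23
tool_pos: [0.5187, 0.19, 0.0578]
tool_rot: [-3.141, 0.0, -3.139]
contact_force: [0.6, -6.4, 1.9]
opening: 0.0005
grip_force: 2.3
```

```bash
python3 -m jog '[[[-1,0,0.002,0,0],[-1,0,0.004,0,0],[-1,0,0.006,0,0],[-1,0,0.008,0,0]]]'
python3 - <<'E'
from h import *
S,cs=shot('scene','scene3.png');d=(S.max(2)<70).astype(np.uint8)*255;d[:,:305]=0;d[:,425:]=0;d[:185]=0;d[275:]=0
o=cv2.morphologyEx(d,cv2.MORPH_OPEN,cv2.getStructuringElement(2,(25,25)))
q=max(cv2.findContours(o,0,1)[0],key=cv2.contourArea);e=cv2.fitEllipse(q);print('scene',e,onz(cs,e[0],.059),cv2.boundingRect(q))
a=S[150:300,240:440];b=cv2.imread('pics/scene2.png')[150:300,240:440]
cv2.imwrite('pics/c3.png',np.hstack([cv2.resize(x,None,fx=2,fy=2,interpolation=2) for x in(b,a)]))
E
```

```text
time: 10.57
tool_pos: [0.5189, 0.1974, 0.0581]
tool_rot: [-3.14, 0.001, -3.139]
contact_force: [0.6, -6.7, 3.9]
opening: 0.0005
grip_force: 3.1
scene ((372.1366882324219, 214.18539428710938), (33.918643951416016, 60.185211181640625), 88.6950912475586) [0.53339879 0.29097163 0.059     ] (343, 197, 58, 36)
```

View pics/c3.png

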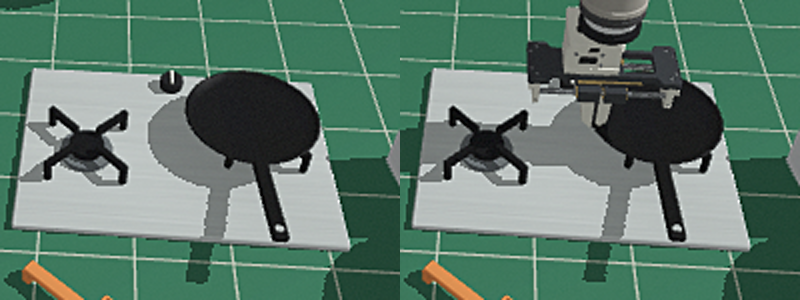

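The push is contacting the rim; the tawa has moved only a little (right edge at crop x 321 before and about 322 after). I'll compare the edges numerically.

Run:
```python
from h import *
c=cam('scene')
for n in(0,2,3):
    im=cv2.imread(f'pics/scene{n}.png');d=im.max(2)<70
    out=[]
    for r in range(199,221,3):
        k=np.nonzero(d[r,360:425])[0]+360;out.append(int(k.max()))
    col=[int(np.nonzero(d[190:245,u])[0].max()+190) for u in(385,390,395)]
    print(n,out,col)
    print('  right edge pts',[onz(c,(u,r),.057)[:2].round(3).tolist() for u,r in zip(out,range(199,221,3))][::3])
```

```text
0 [399, 401, 403, 405, 406, 406, 406, 405] [232, 235, 229]
  right edge pts [[0.468, 0.374], [0.502, 0.383], [0.536, 0.379]]
2 [393, 395, 397, 398, 399, 399, 398, 397] [229, 235, 228]
  right edge pts [[0.469, 0.357], [0.503, 0.364], [0.537, 0.358]]
3 [395, 397, 399, 400, 401, 401, 400, 399] [230, 235, 228]
  right edge pts [[0.468, 0.363], [0.503, 0.37], [0.537, 0.363]]
```

```bash
python3 -m jog '[[[-1,0,0.003,0,0],[-1,0,0.006,0,0],[-1,0,0.009,0,0],[-1,0,0.012,0,0],[-1,0,0.014,0,0]]]'
python3 - <<'E'
from h import *
im,c=shot('scene','scene4.png');d=im.max(2)<70
out=[int(np.nonzero(d[r,360:425])[0].max()+360) for r in range(199,221,3)];print(out)
for nm in(2,4):
  im=cv2.imread(f'pics/scene{nm}.png');b=(im[240:275,360:400].min(2)>140)
  d=im.max(2)<60
  for r in(240,250,258):
    k=np.nonzero(d[r,362:395])[0]+362;print(nm,r,k.min(),k.max(),onz(c,(k.mean(),r),.08).round(3))
E
```

```text
time: 11.03
tool_pos: [0.5185, 0.2114, 0.0581]
tool_rot: [-3.14, 0.0, -3.139]
contact_force: [-0.6, -7.5, 3.5]
opening: 0.0004
grip_force: 3.4
[399, 401, 403, 404, 405, 405, 405, 404]
2 240 368 375 [0.642 0.271 0.08 ]
2 250 371 378 [0.673 0.274 0.08 ]
2 258 373 380 [0.697 0.275 0.08 ]
4 240 371 378 [0.642 0.278 0.08 ]
4 250 372 379 [0.673 0.276 0.08 ]
4 258 373 381 [0.697 0.276 0.08 ]
```

```bash
python3 -m jog '[[[-1,0,-0.015,0,0],[-1,0,-0.03,0,0],[-1,0,-0.04,-0.03,0],[-1,0,-0.05,-0.07,0],[-1,0,-0.08,-0.1,0]]]'
python3 -m jog '[[[-1,-0.005,-0.033,-0.01,0],[-1,-0.01,-0.066,-0.02,0],[-1,-0.015,-0.099,-0.03,0],[-1,-0.02,-0.132,-0.03,0],[-1,-0.02,-0.165,-0.03,0]]]'
python3 -m jog '[[[-1,-0.008,-0.033,0,0],[-1,-0.016,-0.066,0,0],[-1,-0.024,-0.099,0,0],[-1,-0.032,-0.132,0,0],[-1,-0.04,-0.165,0,0]]]'
python3 - <<'E'
from h import *
im,c=shot('top','top4.png');d=(im.max(2)<70).astype(np.uint8)*255
d[:, :80]=0;d[:,195:]=0;d[:95]=0;d[215:]=0
o=cv2.morphologyEx(d,cv2.MORPH_OPEN,cv2.getStructuringElement(2,(41,41)))
q=max(cv2.findContours(o,0,1)[0],key=cv2.contourArea);e=cv2.fitEllipse(q);print(e,onz(c,e[0],.059))
im,c=shot('scene','scene5.png');d=(im.max(2)<70).astype(np.uint8)*255;d[:,:305]=0;d[:,425:]=0;d[:185]=0;d[275:]=0
o=cv2.morphologyEx(d,cv2.MORPH_OPEN,cv2.getStructuringElement(2,(25,25)))
q=max(cv2.findContours(o,0,1)[0],key=cv2.contourArea);e=cv2.fitEllipse(q);print(e,onz(c,e[0],.059))
plan([(.578,-.351,.15,180,-1,5),(.578,-.351,.066,180,-1,5)])
E
```

```text
time: 11.5
tool_pos: [0.5188, 0.1346, 0.1592]
tool_rot: [3.14, 0.001, -3.137]
contact_force: [2.6, 0.1, 0.6]
opening: 0.0008
grip_force: 0.0
time: 11.92
tool_pos: [0.5398, -0.0335, 0.1881]
tool_rot: [-3.142, 0.003, -3.139]
contact_force: [0.6, 0.4, 0.1]
opening: 0.0002
grip_force: 0.0
time: 12.33
tool_pos: [0.5795, -0.1984, 0.1871]
tool_rot: [3.141, 0.0, -3.14]
contact_force: [1.0, 1.2, 0.2]
opening: 0.0005
grip_force: 0.0
((118.47041320800781, 174.26145935058594), (49.61669921875, 70.3489761352539), 42.81940460205078) [0.51936226 0.310366   0.059     ]
((371.7324523925781, 208.64817810058594), (44.18889617919922, 67.54781341552734), 103.63497924804688) [0.51252015 0.29272853 0.059     ]
python3 -m jog '[[[-1,0.0003,-0.0299,0.0073,-0.0005],[-1,0.0006,-0.0597,0.0146,-0.0010],[-1,0.0008,-0.0896,0.0220,-0.0015],[-1,0.0011,-0.1195,0.0293,-0.0020],[-1,0.0014,-0.1494,0.0366,-0.0025]]]'
python3 -m jog '[[[-1,0.0000,0.0000,0.0168,-0.0000],[-1,0.0000,0.0000,0.0336,-0.0000],[-1,0.0000,0.0000,0.0504,-0.0000],[-1,0.0000,0.0000,0.0672,-0.0000],[-1,0.0000,0.0000,0.0840,-0.0000]]]'
```

```bash
python3 -m jog '[[[-1,0,-0.031,0.007,0],[-1,0,-0.062,0.015,0],[-1,0.001,-0.093,0.022,0],[-1,0.001,-0.123,0.03,0],[-1,0.001,-0.153,0.037,0]]]'
python3 -m jog '[[[-1,0,0,0.02,0],[-1,0,0,0.04,0],[-1,0,0,0.06,0],[-1,0,0,0.075,0],[-1,0,0,0.082,0]]]'
python3 -m jog '[[[-1,0,0,0.002,0],[-1,0,0,0.004,0],[-1,0,0,0.005,0]]]'
python3 -m jog '[[[-1,0,0,0.001,0],[-1,0,0,0.002,0]]]'
```

```text
time: 12.85
tool_pos: [0.5786, -0.3502, 0.1496]
tool_rot: [3.141, -0.0, -3.139]
contact_force: [0.3, 0.3, 1.0]
opening: 0.0005
grip_force: 0.0
time: 13.27
tool_pos: [0.5777, -0.3482, 0.0654]
tool_rot: [3.138, -0.003, -3.139]
contact_force: [-0.8, -0.3, -0.7]
opening: 0.0006
grip_force: 0.0
time: 13.52
tool_pos: [0.5792, -0.3499, 0.0641]
tool_rot: [-3.141, 0.001, -3.139]
contact_force: [0.1, -0.6, 0.1]
opening: 0.0007
grip_force: 0.0
time: 13.68
tool_pos: [0.5791, -0.3501, 0.0622]
tool_rot: [-3.141, 0.002, -3.139]
contact_force: [-0.4, -0.5, 0.2]
opening: 0.0007
grip_force: 0.0
```

```bash
python3 -m jog '[[[-1,0,0,0.001,0],[-1,0,0,0.002,0]]]'
python3 -m jog '[[[-1,0,0,0.001,0],[-1,0,0,0.001,0]]]'
```

```text
time: 13.85
tool_pos: [0.5791, -0.3501, 0.0612]
tool_rot: [-3.141, 0.002, -3.139]
contact_force: [-4.5, 3.1, 15.4]
opening: 0.0005
grip_force: 7.6
time: 14.02
tool_pos: [0.5791, -0.3502, 0.0612]
tool_rot: [-3.14, 0.002, -3.139]
contact_force: [-4.3, 3.3, 15.0]
opening: 0.0006
grip_force: 7.2
```

```bash
python3 -m jog '[[[-1,0.003,0,0,0],[-1,0.006,0,0,0],[-1,0.009,0,0,0],[-1,0.012,0,0,0],[-1,0.015,0,0,0]]]'
python3 - <<'E'
from h import *
im,c=shot('scene','scene6.png')
for n in('scene0','scene6'):
    im=cv2.imread(f'pics/{n}.png');h=cv2.cvtColor(im,cv2.COLOR_BGR2HSV);m=((h[:,:,1]<28)&(im.min(2)>165))
    m[:,:106]=0;m[:,160:]=0;m[:170]=0;m[240:]=0;ys,xs=np.nonzero(m);print(n,ys.min(),ys.max(),xs.min(),xs.max(),xs[ys<ys.min()+4].mean())
E
```

```text
time: 14.43
tool_pos: [0.5664, -0.3512, 0.0613]
tool_rot: [-3.137, 0.008, -3.139]
contact_force: [4.4, -0.2, 8.1]
opening: 0.0002
grip_force: 4.0
scene0 170 239 106 159 154.5
scene6 170 239 106 159 130.5
```

```bash
cat >> h.py <<'E'
def tamer_edges(f):
    im=cv2.imread('pics/'+f);h=cv2.cvtColor(im,cv2.COLOR_BGR2HSV);m=((h[:,:,1]<40)&(im.min(2)>150)).astype(np.uint8)
    c=cam('scene');o=[]
    for u in(118,124,130,136):
        k=np.nonzero(m[200:255,u])[0];v=int(k.max()+200) if len(k) else -1;o.append((u,v,onz(c,(u,v),.053)[0].round(4)))
    l=[(v,int(np.nonzero(m[v,95:165])[0].min()+95),int(np.nonzero(m[v,95:165])[0].max()+95)) for v in(214,220,226) if m[v,95:165].any()]
    return o,l
E
python3 -c "
from h import *
print(tamer_edges('scene0.png'));print(tamer_edges('scene6.png'))"
python3 -m jog '[[[-1,0,0,0.001,0],[-1,0.003,0,0.002,0],[-1,0.006,0,0.002,0]]]'
python3 -c "
from h import *
shot('scene','scene7.png');print(tamer_edges('scene7.png'))"
```

```text
([(118, 232, np.float64(0.6352)), (124, 234, np.float64(0.6409)), (130, 234, np.float64(0.6399)), (136, 241, np.float64(0.6618))], [(214, 113, 151), (220, 110, 151), (226, 111, 148)])
([(118, 228, np.float64(0.6216)), (124, 230, np.float64(0.6274)), (130, 230, np.float64(0.6264)), (136, 241, np.float64(0.6618))], [(214, 138, 152), (220, 122, 150), (226, 110, 148)])
time: 14.73
tool_pos: [0.5626, -0.3518, 0.0612]
tool_rot: [-3.135, 0.013, -3.139]
contact_force: [8.5, 1.2, 14.5]
opening: 0.0007
grip_force: 7.2
([(118, 227, np.float64(0.6182)), (124, 229, np.float64(0.624)), (130, 229, np.float64(0.623)), (136, 241, np.float64(0.6618))], [(214, 112, 152), (220, 117, 149), (226, 110, 148)])
```

```bash
python3 -m jog '[[[-1,0.004,0,0,0],[-1,0.008,0,0,0],[-1,0.012,0,0,0],[-1,0.016,0,0,0],[-1,0.02,0,0,0]]]'
python3 -m jog '[[[-1,0.004,0,0,0],[-1,0.008,0,0,0],[-1,0.012,0,0,0],[-1,0.015,0,0,0]]]'
python3 -c "
from h import *
shot('scene','scene8.png');print(tamer_edges('scene8.png'))"
```

```text
time: 15.2
tool_pos: [0.5425, -0.3524, 0.0612]
tool_rot: [-3.134, 0.013, -3.139]
contact_force: [8.2, 0.4, 14.0]
opening: 0.0007
grip_force: 7.3
time: 15.53
tool_pos: [0.5274, -0.3526, 0.0612]
tool_rot: [-3.133, 0.013, -3.14]
contact_force: [8.0, 0.1, 15.6]
opening: 0.0007
grip_force: 7.5
([(118, 215, np.float64(0.5755)), (124, 224, np.float64(0.6067)), (130, 219, np.float64(0.5879)), (136, 241, np.float64(0.6618))], [(214, 117, 149), (220, 113, 145), (226, 110, 148)])
```

```bash
python3 -m jog '[[[-1,0.004,0,0,0],[-1,0.008,0,0,0],[-1,0.012,0,0,0],[-1,0.013,0,0,0]]]'
python3 -m jog '[[[-1,0,0,-0.01,0],[-1,0,0,-0.03,0],[-1,0.02,0,-0.06,0],[-1,0.05,0,-0.09,0],[-1,0.08,0,-0.11,0]]]'
python3 -m jog '[[[0,0,0,0,0],[0,0,0,0,0]]]'
python3 - <<'E'
from h import *
s=robot.observe();print(s['tool_pos'],s['tool_rot'])
W,c=shot('wrist','w9.png');S,cs=shot('scene','scene9.png')
np.save('w9c.npy',np.hstack([c[1],c[2][:,None]]))
for X in((.521,-.3506,.053),(.426,-.351,.053),(.443,-.351,.048)):print(proj(c,X),proj(cs,X))
o=np.zeros((384,800,3),np.uint8);o[:,:512]=W;o[:288,512:]=cv2.resize(S[165:261,75:171],None,fx=3,fy=3,interpolation=2);cv2.imwrite('pics/m9.png',o)
E
```

```text
time: 15.92
tool_pos: [0.5143, -0.3527, 0.0612]
tool_rot: [-3.133, 0.013, -3.14]
contact_force: [8.2, 0.2, 14.9]
opening: 0.0005
grip_force: 7.6
time: 16.33
tool_pos: [0.4295, -0.3504, 0.1686]
tool_rot: [-3.14, 0.002, -3.138]
contact_force: [-0.5, -1.0, 0.8]
opening: 0.0007
grip_force: 0.0
time: 16.5
tool_pos: [0.4291, -0.3509, 0.168]
tool_rot: [-3.139, 0.002, -3.141]
contact_force: [0.8, -0.4, -1.1]
opening: 0.0097
grip_force: 0.0
[ 0.42911458 -0.35089015  0.16800306] [-3.13947338e+00  2.09921216e-03 -3.14125022e+00]
[254.0517933  290.06224974] [137.66225495 201.56665054]
[253.7553048  184.62603142] [146.73772804 179.23115645]
[253.72763466 203.07493366] [145.49338572 184.30634825]
```

View pics/m9.png

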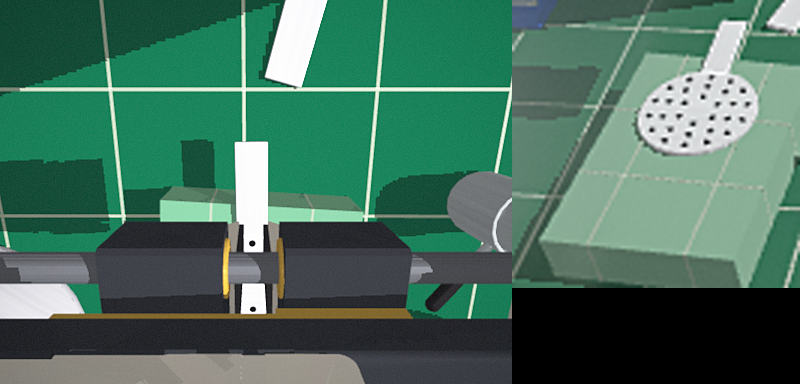

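The tab runs straight up the wrist picture, with its tip at (251.5,142) and the step's top front edge crossing it at v≈206. The overhang looks right and the tab is centred between the fingers.

Run:
```python
from h import *
A=np.load('w9c.npy');c=(cam('wrist')[0],A[:,:3],A[:,3]);cs=cam('scene')
tip=onz(c,(251.5,142),.053);print('tip',tip,'edge',onz(c,(252,206),.048),'mid',onz(c,(253,218),.053))
S=cv2.imread('pics/scene9.png')
print('scene disc',onz(cs,(75+698/3-512/3,165+112/3),.053),'tip',onz(cs,(75+(734-512)/3,165+21/3),.053))
print(tri(c,(251.5,142),cs,(75+(734-512)/3,165+21/3)))
```

```text
tip [ 0.39187315 -0.35280469  0.053     ] edge [ 0.44554589 -0.35243473  0.048     ] mid [ 0.45434281 -0.3515812   0.053     ]
scene disc [ 0.52412937 -0.35156571  0.053     ] tip [ 0.39281083 -0.35318757  0.053     ]
(array([ 0.39206513, -0.3531326 ,  0.05244909]), np.float64(0.0006962098587271945))
```

```bash
python3 -m jog '[[[0,0.002,-0.001,0.03,0],[0,0.002,-0.001,0.06,0],[0,0.002,-0.001,0.09,0],[0,0.002,-0.001,0.115,0],[0,0.002,-0.001,0.127,0]]]'
python3 -m jog '[[[-1,0,0,0,0],[-1,0,0,0,0],[-1,0,0,0,0],[-1,0,0,0,0],[-1,0,0,0,0]]]' 55
python3 -m jog '[[[-1,0,0,0,0],[-1,0,0,0,0]]]'
```

```text
time: 17.02
tool_pos: [0.4267, -0.349, 0.0342]
tool_rot: [3.136, -0.005, -3.138]
contact_force: [-0.6, 0.4, -0.8]
opening: 0.0456
grip_force: 0.0
time: 17.43
tool_pos: [0.4283, -0.3517, 0.0401]
tool_rot: [-3.14, 0.001, -3.139]
contact_force: [0.1, 0.9, -0.8]
opening: 0.025
grip_force: 55.0
time: 17.6
tool_pos: [0.428, -0.3515, 0.0399]
tool_rot: [-3.141, 0.001, -3.139]
contact_force: [0.0, 0.1, 0.9]
opening: 0.0246
grip_force: 55.0
```

```bash
python3 -m jog '[[[-1,0,0,-0.004,0],[-1,0,0,-0.01,0],[-1,0,0,-0.02,0],[-1,0,0,-0.03,0],[-1,0,0,-0.04,0]]]'
python3 -m jog '[[[-1,0,0,-0.012,0],[-1,0,0,-0.024,0],[-1,0,0,-0.036,0],[-1,0,0,-0.043,0],[-1,0,0,-0.045,0]]]'
python3 - <<'E'
from h import *
S,cs=shot('scene','scene10.png');h=cv2.cvtColor(S,cv2.COLOR_BGR2HSV);m=((h[:,:,1]<40)&(S.min(2)>150)).astype(np.uint8)*255
m[:,:85]=0;m[:,175:]=0;m[:140]=0;m[250:]=0
m=cv2.morphologyEx(m,cv2.MORPH_CLOSE,np.ones((4,4),np.uint8));q=max(cv2.findContours(m,0,1)[0],key=cv2.contourArea);print(cv2.boundingRect(q),cv2.contourArea(q))
s=robot.observe();p=np.array(s['tool_pos']);print(p)
print('expected disc ell',[proj(cs,(p[0]+.095+.055*np.cos(a),p[1]+.055*np.sin(a),p[2]+.0135)).round(0).tolist() for a in np.arange(0,6.28,1.57)])
plan([(.4545,.0535,.125,180,-1,18),(.4545,.0535,.06,180,-1,5)])
E
```

```text
time: 18.02
tool_pos: [0.4277, -0.3514, 0.0805]
tool_rot: [-3.141, 0.0, -3.139]
contact_force: [0.1, 0.1, -1.3]
opening: 0.0247
grip_force: 55.0
time: 18.43
tool_pos: [0.4283, -0.3519, 0.1262]
tool_rot: [-3.139, 0.002, -3.139]
contact_force: [-0.5, 0.2, -2.0]
opening: 0.0245
grip_force: 55.0
(110, 166, 49, 32) 888.0
[ 0.42805158 -0.35168383  0.12565126]
expected disc ell [[124.0, 193.0], [151.0, 180.0], [136.0, 166.0], [110.0, 178.0]]
python3 -m jog '[[[-1,-0.0015,0.0225,0.0000,0.0001],[-1,-0.0030,0.0450,0.0001,0.0002],[-1,-0.0046,0.0675,0.0001,0.0004],[-1,-0.0061,0.0900,0.0001,0.0005],[-1,-0.0076,0.1125,0.0002,0.0006]]]'
python3 -m jog '[[[-1,-0.0015,0.0225,0.0000,0.0001],[-1,-0.0030,0.0450,0.0001,0.0002],[-1,-0.0045,0.0675,0.0001,0.0004],[-1,-0.0060,0.0900,0.0001,0.0005],[-1,-0.0075,0.1125,0.0002,0.0006]]]'
python3 -m jog '[[[-1,-0.0015,0.0225,0.0000,0.0001],[-1,-0.0030,0.0450,0.0001,0.0002],[-1,-0.0045,0.0675,0.0001,0.0004],[-1,-0.0060,0.0900,0.0001,0.0005],[-1,-0.0075,0.1125,0.0002,0.0006]]]'
python3 -m jog '[[[-1,-0.0015,0.0225,0.0000,0.0001],[-1,-0.0030,0.0450,0.0001,0.0002],[-1,-0.0044,0.0675,0.0001,0.0004],[-1,-0.0044,0.0675,0.0131,0.0004],[-1,-0.0044,0.0675,0.0261,0.0004]]]'
python3 -m jog '[[[-1,0.0000,0.0000,0.0130,-0.0000],[-1,0.0000,0.0000,0.0260,-0.0000],[-1,0.0000,0.0000,0.0390,-0.0000]]]'
```

```bash
python3 -m jog '[[[-1,-0.001,0.022,0,0],[-1,-0.003,0.045,0,0],[-1,-0.005,0.068,0,0],[-1,-0.006,0.09,0,0],[-1,-0.008,0.112,0,0]]]'
python3 -m jog '[[[-1,-0.001,0.022,0,0],[-1,-0.003,0.045,0,0],[-1,-0.005,0.068,0,0],[-1,-0.006,0.09,0,0],[-1,-0.008,0.112,0,0]]]'
python3 -m jog '[[[-1,-0.001,0.022,0,0],[-1,-0.003,0.045,0,0],[-1,-0.005,0.068,0,0],[-1,-0.006,0.09,0,0],[-1,-0.007,0.113,0,0]]]'
python3 -m jog '[[[-1,-0.002,0.022,0,0],[-1,-0.003,0.045,0,0],[-1,-0.004,0.06,0,0],[-1,-0.004,0.067,0,0],[-1,-0.004,0.067,0,0]]]'
python3 - <<'E'
from h import *
s=robot.observe();print(s['tool_pos'],s['tool_rot'],s['contact_force'])
W,c=shot('wrist','w11.png');S,cs=shot('scene','scene11.png')
p=np.array(s['tool_pos'])
m=((S.min(2)>150)&(cv2.cvtColor(S,cv2.COLOR_BGR2HSV)[:,:,1]<12)).astype(np.uint8)*255
print('exp',[proj(cs,(p[0]+.095+.055*np.cos(a),p[1]+.055*np.sin(a),p[2]+.0135)).round(0).tolist() for a in np.arange(0,6.28,1.57)], proj(cs,(.5495,.055,.045)))
o=np.zeros((384,800,3),np.uint8);o[:,:512]=W;o[:288,512:]=cv2.resize(S[150:246,230:326],None,fx=3,fy=3,interpolation=2);cv2.imwrite('pics/m11.png',o)
# blob of flat bright white holes region in scene
h=cv2.cvtColor(S,cv2.COLOR_BGR2HSV)
for v in range(165,235,6):
    print(v,' '.join('%3d'%x for x in S[v,245:325:4].mean(1)))
E
```

```text
time: 18.9
tool_pos: [0.4348, -0.2379, 0.1236]
tool_rot: [3.141, -0.001, -3.14]
contact_force: [0.3, 0.5, -2.1]
opening: 0.0246
grip_force: 55.0
time: 19.32
tool_pos: [0.4426, -0.1259, 0.1237]
tool_rot: [3.141, -0.001, -3.139]
contact_force: [0.3, -0.4, -1.4]
opening: 0.0247
grip_force: 55.0
time: 19.73
tool_pos: [0.4495, -0.0131, 0.1238]
tool_rot: [3.141, -0.001, -3.139]
contact_force: [0.1, 0.1, -1.2]
opening: 0.0246
grip_force: 55.0
time: 20.15
tool_pos: [0.4533, 0.0539, 0.1238]
tool_rot: [3.141, -0.001, -3.137]
contact_force: [-1.6, -0.7, -1.2]
opening: 0.0248
grip_force: 55.0
[0.45331842 0.05388533 0.12381801] [ 3.14131159e+00 -9.15763548e-04 -3.13735031e+00] [-1.55759391 -0.70592103 -1.1856172 ]
exp [[283.0, 208.0], [306.0, 193.0], [284.0, 178.0], [262.0, 192.0]] [282.90924876 217.94838407]
165  87  85  88  88  88  81  83 147 139 146 144  15 139  83  88  74  87  87  98  87
171  87  87  89  89  86  84  84 116 140 144 142  46 138  87  87 110  86  88  86  87
177  86  86  86  86  86  86  85  85  82 142 144  91  86  86  87 111  86  87  89  88
183  86  87  85  72  74 106 235 218 226 216 224 219 218 227  80 146  91  91 119 127
189  85  87  51 190 185 125 228 234  37 221 223 138 222 224 191 186 189 190 203  33
195  87  87  46 190 187 176 220 222 121 217 217   0 222 228  98 175 188 190 113  65
201  52  94  63 188 187 143 222 219 221 224 224 224 221  48 219 188 189 190 193 193
207  89 164 138 187 188   0  21 202 159 228 224 214 169 123  26 195 187 187 188 195
213  50  47 213 121 119 170 196  50  21 198 197  15  20 132   6 189 188 187 189 117
219  51  49 119 191 114 121 207  58  27  26  30  24 108 189 189 189 189 189 190 118
225  50  49 121 118 193 197  85  27  21  28  17  17  26 205 194 193 193 193 192 104
231  53  63 122 200  99  22 228  52 116  64  69 115  94   9  49 193 192 193 193 191
```

```bash
python3 -m jog '[[[-1,0,0,0.02,0],[-1,0,0,0.04,0],[-1,0,0,0.06,0],[-1,0,0,0.072,0],[-1,0,0,0.076,0]]]'
python3 -m jog '[[[-1,0,0,0.002,0],[-1,0,0,0.004,0],[-1,0,0,0.006,0],[-1,0,0,0.006,0]]]'
python3 -m jog '[[[-1,0,0,0.001,0],[-1,0,0,0.002,0],[-1,0,0,0.003,0],[-1,0,0,0.003,0]]]'
```

```text
time: 20.67
tool_pos: [0.4526, 0.0517, 0.0464]
tool_rot: [3.142, -0.003, -3.141]
contact_force: [-1.5, 0.5, -1.1]
opening: 0.0243
grip_force: 55.0
time: 21.0
tool_pos: [0.4541, 0.0526, 0.0425]
tool_rot: [-3.142, 0.001, -3.14]
contact_force: [-0.8, -0.2, -1.6]
opening: 0.0247
grip_force: 55.0
time: 21.33
tool_pos: [0.4538, 0.0529, 0.0392]
tool_rot: [3.142, 0.0, -3.139]
contact_force: [-1.0, -0.3, -0.3]
opening: 0.0252
grip_force: 55.0
```

```bash
python3 -m jog '[[[-1,0,0,0.001,0],[-1,0,0,0.002,0],[-1,0,0,0.002,0]]]'
python3 -m jog '[[[-1,0,0,0.001,0],[-1,0,0,0.001,0]]]'
python3 -m jog '[[[-0.2,0,0,0,0],[-0.2,0,0,0,0],[-0.2,0,0,0,0],[0,0,0,0,0]]]'
python3 -m jog '[[[0,0,0,-0.02,0],[0,0,0,-0.05,0],[0,0,0,-0.08,0],[0,0.02,-0.03,-0.1,0],[0,0.03,-0.06,-0.12,0]]]'
```

```text
time: 21.58
tool_pos: [0.4538, 0.0528, 0.0371]
tool_rot: [3.142, 0.0, -3.139]
contact_force: [0.5, 0.4, -1.1]
opening: 0.0249
grip_force: 55.0
time: 21.75
tool_pos: [0.4539, 0.0528, 0.0362]
tool_rot: [3.142, 0.0, -3.139]
contact_force: [-0.6, 0.8, 0.8]
opening: 0.025
grip_force: 55.0
time: 22.08
tool_pos: [0.4538, 0.0528, 0.0362]
tool_rot: [3.142, 0.0, -3.139]
contact_force: [0.3, 0.4, -1.1]
opening: 0.04
grip_force: 0.0
time: 22.5
tool_pos: [0.4227, -0.0068, 0.1573]
tool_rot: [3.141, 0.0, -3.136]
contact_force: [0.7, -0.3, 0.3]
opening: 0.0458
grip_force: 0.0
```

Run:
```python
from h import *
for nm,roi in(('scene',(240,180,330,250)),('top',(190,125,265,215))):
    im,c=shot(nm,nm+'12.png');g=im.min(2);u0,v0=proj(c,(.5495,.055,.05));print(nm,u0,v0)
    x0,y0,x1,y1=roi;m=np.zeros(g.shape,np.uint8);m[y0:y1,x0:x1]=(g[y0:y1,x0:x1]>207)*255
    m=cv2.morphologyEx(m,cv2.MORPH_CLOSE,np.ones((5,5),np.uint8));m=cv2.morphologyEx(m,cv2.MORPH_OPEN,cv2.getStructuringElement(2,(13,13)))
    for q in cv2.findContours(m,0,1)[0]:
        if len(q)>5:
            e=cv2.fitEllipse(q);print(' ',np.round(e[0],1),np.round(e[1],1),cv2.contourArea(q),onz(c,e[0],.05).round(4),cv2.boundingRect(q))
plan([(.62,.0,.19,180,0,9)])
```

```text
scene 282.9786033145641 216.66153390190436
  [282.2 216. ] [29.2 39. ] 888.5 [0.5473 0.0529 0.05  ] (263, 200, 39, 31)
top 224.7677968053531 166.46849547598995
  [221.  151.7] [62.5 76.8] 1982.0 [0.5868 0.0658 0.05  ] (190, 125, 72, 64)
python3 -m jog '[[[0,-0.0217,0.0011,-0.0034,-0.0000],[0,-0.0435,0.0023,-0.0069,-0.0001],[0,-0.0652,0.0034,-0.0103,-0.0001],[0,-0.0869,0.0045,-0.0138,-0.0002],[0,-0.1087,0.0056,-0.0172,-0.0002]]]'
python3 -m jog '[[[0,-0.0217,0.0011,-0.0034,-0.0000],[0,-0.0435,0.0022,-0.0069,-0.0001],[0,-0.0652,0.0034,-0.0103,-0.0001],[0,-0.0869,0.0045,-0.0138,-0.0002]]]'
```

Scene mask: the tamer disc lies at pixel (282,216), i.e. (0.547, 0.053), within about 3 mm of the burner centre. Next is the pan.

Run:
```python
from h import *
plan([(.4538,-.1329,.15,135,1,10),(.4538,-.1329,.034,135,1,5)])
```

```text
python3 -m jog '[[[1,-0.0029,-0.0123,0.0009,0.0785],[1,-0.0059,-0.0246,0.0018,0.1570],[1,-0.0088,-0.0368,0.0027,0.2355],[1,-0.0118,-0.0491,0.0036,0.3140],[1,-0.0147,-0.0614,0.0045,0.3925]]]'
python3 -m jog '[[[1,-0.0074,-0.0102,0.0009,0.0785],[1,-0.0148,-0.0204,0.0018,0.1570],[1,-0.0222,-0.0307,0.0027,0.2355],[1,-0.0297,-0.0409,0.0036,0.3140],[1,-0.0371,-0.0511,0.0045,0.3925]]]'
python3 -m jog '[[[1,0.0000,0.0000,0.0232,-0.0000],[1,0.0000,0.0000,0.0464,-0.0000],[1,0.0000,0.0000,0.0696,-0.0000],[1,0.0000,0.0000,0.0928,-0.0000],[1,0.0000,0.0000,0.1160,-0.0000]]]'
```

```bash
python3 -m jog '[[[1,-0.003,-0.012,0.001,0.078],[1,-0.006,-0.025,0.002,0.157],[1,-0.009,-0.037,0.003,0.236],[1,-0.012,-0.049,0.004,0.314],[1,-0.015,-0.061,0.005,0.392]]]'
python3 -m jog '[[[1,-0.007,-0.01,0.001,0.078],[1,-0.015,-0.02,0.002,0.157],[1,-0.022,-0.031,0.003,0.236],[1,-0.03,-0.041,0.004,0.314],[1,-0.037,-0.051,0.004,0.392]]]'
python3 -m jog '[[[1,0,0,0,0],[1,0,0,0,0]]]'
python3 - <<'E'
from h import *
s=robot.observe();print(s['tool_pos'],s['tool_rot'])
W,c=shot('wrist','w13.png');print([proj(c,(.4538+.031*np.cos(a),-.1329+.031*np.sin(a),.068)).round(0).tolist() for a in np.arange(0,6.28,.785)])
for v in range(130,260,10): print(v,' '.join('%3d'%x for x in W[v,140:370:8].mean(1)),'| sat',W[v,254].tolist())
E
```

```text
time: 23.02
tool_pos: [0.4391, -0.0684, 0.1507]
tool_rot: [3.141, -0.001, 2.748]
contact_force: [0.2, -0.2, 0.5]
opening: 0.0744
grip_force: 0.0
time: 23.43
tool_pos: [0.454, -0.1296, 0.1464]
tool_rot: [-3.142, -0.001, 2.356]
contact_force: [0.3, -0.7, 0.4]
opening: 0.0917
grip_force: 0.0
time: 23.6
tool_pos: [0.4537, -0.1292, 0.1466]
tool_rot: [-3.142, -0.001, 2.361]
contact_force: [-0.3, -0.2, -0.2]
opening: 0.0918
grip_force: 0.0
[ 0.45371282 -0.12921844  0.14658696] [-3.14155727e+00 -1.20153430e-03  2.36105735e+00]
[[280.0, 234.0], [294.0, 205.0], [281.0, 175.0], [250.0, 161.0], [218.0, 174.0], [205.0, 205.0], [219.0, 234.0], [249.0, 246.0]]
130  65  70  71  67  64  72  73  69  72  58  91  67  72  72  65  72  66  69  70  72  71  71  71  73 204  66  34  38 110 | sat [76, 111, 17]
140  67  67  64  70  66  70  66  74  71  70  70 199  68  74  67  72  75  69  69  66  66  74  68 152  70  68  63  40  34 | sat [81, 115, 22]
150  69  68  71  72  68  68  70  73  66  72  68  66 208  65  57  69  70  64  68  69  72  87  69  74  65  73  73  70  39 | sat [65, 104, 0]
160  69  69  67  71  67  69
[... 692 characters left out ...]
72  66  66  67  72  37  44  44 164 191 201 123 119 122 119 110  98  99 214  88  68  74  67  70  74  71  70  69 | sat [125, 123, 120]
220  73  65  63  68  74  43  46  44  46 221 187 185 193 166 107 105 101 103 100  59  73 197  71  66  69  70  70  60  66 | sat [107, 105, 101]
230 200 197  33  75  39  44  40  40  45  40 210 192 190 186 177 155 135 110 195  75  69  72 196  75  72  72  28 106 202 | sat [178, 173, 169]
240 191  41  37  70  42  47  43  50  48  38  43 198 192 182 172 150 214  59  70  67  68  74  69  89  66  71  23  22 107 | sat [173, 168, 166]
250  35  38  42  66  71  38  43  44 108  42  38  47  52  72 234  68  71  70  70  70  73  73  68  69  63 117  21  28  23 | sat [220, 217, 205]
```

The numbers from the wrist picture put the pan rim centre at about (252,204), against an expected (250,204). Descend and grip.

```bash
python3 -m jog '[[[1,-0.002,-0.001,0.025,0],[1,-0.002,-0.001,0.05,0],[1,-0.002,-0.001,0.08,0],[1,-0.002,-0.001,0.1,0],[1,-0.002,-0.001,0.112,0]]]'
python3 -m jog '[[[-1,0,0,0,0],[-1,0,0,0,0],[-1,0,0,0,0],[-1,0,0,0,0],[-1,0,0,0,0]]]' 25
python3 -m jog '[[[-1,0,0,0,0],[-1,0,0,0,0]]]'
```

```text
time: 24.07
tool_pos: [0.4531, -0.1299, 0.033]
tool_rot: [-3.141, -0.004, 2.363]
contact_force: [-0.4, 0.2, -0.2]
opening: 0.0915
grip_force: 0.0
time: 24.48
tool_pos: [0.4551, -0.1318, 0.0362]
tool_rot: [3.141, 0.002, 2.36]
contact_force: [-1.2, -1.2, 1.6]
opening: 0.0631
grip_force: 1.2
time: 24.65
tool_pos: [0.4551, -0.1318, 0.0362]
tool_rot: [3.141, 0.002, 2.36]
contact_force: [-1.7, 1.0, 7.1]
opening: 0.0627
grip_force: 25.0
```

Run:
```python
from h import *
plan([(.4548,-.1318,.12,135.2,-1,5),(.548,.054,.12,135.2,-1,10),(.548,.054,.091,135.2,-1,5)])
```

```text
python3 -m jog '[[[-1,0.0000,-0.0000,-0.0168,0.0000],[-1,0.0001,-0.0001,-0.0335,0.0001],[-1,0.0001,-0.0001,-0.0503,0.0001],[-1,0.0002,-0.0002,-0.0671,0.0001],[-1,0.0002,-0.0002,-0.0838,0.0001]]]'
python3 -m jog '[[[-1,0.0065,0.0198,-0.0000,-0.0000],[-1,0.0130,0.0395,-0.0000,-0.0000],[-1,0.0194,0.0593,-0.0000,-0.0000],[-1,0.0259,0.0790,-0.0000,-0.0000],[-1,0.0324,0.0988,-0.0000,-0.0000]]]'
python3 -m jog '[[[-1,0.0065,0.0198,-0.0000,-0.0000],[-1,0.0130,0.0395,-0.0000,-0.0000],[-1,0.0194,0.0593,-0.0000,-0.0000],[-1,0.0259,0.0790,-0.0000,-0.0000],[-1,0.0324,0.0988,-0.0000,-0.0000]]]'
python3 -m jog '[[[-1,0.0000,0.0000,0.0058,-0.0000],[-1,0.0000,0.0000,0.0116,-0.0000],[-1,0.0000,0.0000,0.0174,-0.0000],[-1,0.0000,0.0000,0.0232,-0.0000],[-1,0.0000,0.0000,0.0290,-0.0000]]]'
```

```bash
python3 -m jog '[[[-1,0,0,-0.01,0],[-1,0,0,-0.028,0],[-1,0,0,-0.048,0],[-1,0,0,-0.068,0],[-1,0,0,-0.084,0]]]'
python3 -m jog '[[[-1,0.006,0.02,0,0],[-1,0.013,0.04,0,0],[-1,0.019,0.059,0,0],[-1,0.026,0.079,0,0],[-1,0.032,0.099,0,0]]]'
python3 -m jog '[[[-1,0.006,0.02,0,0],[-1,0.013,0.04,0,0],[-1,0.019,0.059,0,0],[-1,0.026,0.079,0,0],[-1,0.032,0.099,0,0]]]'
python3 -m jog '[[[-1,0,0,0.006,0],[-1,0,0,0.012,0],[-1,0,0,0.018,0],[-1,0,0,0.024,0],[-1,0,0,0.028,0]]]'
python3 -m jog '[[[-1,0,0,0.001,0],[-1,0,0,0.002,0],[-1,0,0,0.002,0]]]'
```

```text
time: 25.07
tool_pos: [0.4545, -0.1316, 0.1205]
tool_rot: [3.141, 0.0, 2.36]
contact_force: [-0.3, -0.3, -2.2]
opening: 0.062
grip_force: 25.0
time: 25.48
tool_pos: [0.5015, -0.0378, 0.1192]
tool_rot: [-3.142, -0.0, 2.36]
contact_force: [0.7, -0.1, -2.3]
opening: 0.0621
grip_force: 25.0
time: 25.9
tool_pos: [0.5485, 0.0551, 0.119]
tool_rot: [-3.141, -0.001, 2.36]
contact_force: [-0.6, -0.0, -2.6]
opening: 0.0624
grip_force: 25.0
time: 26.32
tool_pos: [0.5478, 0.0532, 0.0901]
tool_rot: [-3.14, -0.001, 2.359]
contact_force: [0.0, 0.4, -2.3]
opening: 0.0621
grip_force: 25.0
time: 26.57
tool_pos: [0.5487, 0.0537, 0.0891]
tool_rot: [3.142, -0.0, 2.359]
contact_force: [-0.1, 0.0, -2.6]
opening: 0.0619
grip_force: 25.0
```

```bash
python3 -m jog '[[[-1,0,0,0.001,0],[-1,0,0,0.002,0],[-1,0,0,0.002,0]]]'
python3 -m jog '[[[-1,0,0,0.001,0],[-1,0,0,0.001,0]]]'
python3 -m jog '[[[-1,0,0,0.001,0],[-1,0,0,0.001,0]]]'
```

```text
time: 26.82
tool_pos: [0.5487, 0.054, 0.0872]
tool_rot: [3.141, 0.0, 2.36]
contact_force: [0.8, 0.1, -2.2]
opening: 0.0623
grip_force: 25.0
time: 26.98
tool_pos: [0.5488, 0.054, 0.0863]
tool_rot: [3.141, 0.0, 2.36]
contact_force: [0.2, -0.7, -2.1]
opening: 0.0623
grip_force: 25.0
time: 27.15
tool_pos: [0.5488, 0.0541, 0.0862]
tool_rot: [3.141, 0.001, 2.36]
contact_force: [-3.1, 1.0, 5.1]
opening: 0.0624
grip_force: 25.0
```

```bash
python3 -m jog '[[[0.8,0,0,0,0],[0.8,0,0,0,0],[0.8,0,0,0,0],[0.8,0,0,0,0],[0.8,0,0,0,0]]]'
python3 -m jog '[[[0.8,0,0,-0.01,0],[0.8,0,0,-0.03,0],[0.8,0,0,-0.06,0],[0.8,0,0,-0.09,0],[0.8,0,0,-0.11,0]]]'
python3 -m jog '[[[0.8,0,-0.03,0,0],[0.8,0,-0.06,0,0],[0.8,0.01,-0.1,0,0],[0.8,0.02,-0.14,0,0],[0.8,0.02,-0.18,0,0]]]'
python3 -m jog '[[[0.8,0.02,-0.03,0,0],[0.8,0.04,-0.06,0,0],[0.8,0.04,-0.1,0,0],[0.8,0.04,-0.12,0,0],[0.8,0.04,-0.12,0,0]]]'
python3 - <<'E'
from h import *
S,cs=shot('scene','scene14.png');T,ct=shot('top','top14.png')
for nm,im,c in(('scene',S,cs),('top',T,ct)):
    for z,r in((.118,.031),(.05,.055)):
        P=[proj(c,(.548+r*np.cos(a),.054+r*np.sin(a),z)).round(0).astype(int).tolist() for a in np.arange(0,6.28,1.571)];print(nm,z,P)
    u,v=proj(c,(.548,.054,.118)).round().astype(int)
    for y in range(v-18,v+46,4): print(y,' '.join('%3d'%x for x in im[y,u-32:u+33:3].mean(1)))
    d=(im.max(2)<70).astype(np.uint8)*255;x0,y0,x1,y1=(80,130,190,215) if nm=='top' else(305,185,425,275)
    m=np.zeros_like(d);m[y0:y1,x0:x1]=d[y0:y1,x0:x1];m=cv2.morphologyEx(m,cv2.MORPH_OPEN,cv2.getStructuringElement(2,(25,25)))
    q=max(cv2.findContours(m,0,1)[0],key=cv2.contourArea);e=cv2.fitEllipse(q);print('tawa',e,onz(c,e[0],.059))
E
```

```text
time: 27.57
tool_pos: [0.5487, 0.054, 0.0851]
tool_rot: [3.141, 0.0, 2.36]
contact_force: [0.4, 0.3, 1.0]
opening: 0.082
grip_force: 0.0
time: 27.98
tool_pos: [0.5494, 0.054, 0.1988]
tool_rot: [3.139, 0.003, 2.36]
contact_force: [0.3, 0.0, 0.4]
opening: 0.0829
grip_force: 0.0
time: 28.4
tool_pos: [0.4052, -0.0593, 0.1956]
tool_rot: [-3.142, -0.0, 2.361]
contact_force: [0.3, -0.9, 0.4]
opening: 0.0824
grip_force: 0.0
time: 28.82
tool_pos: [0.2927, -0.1182, 0.1959]
tool_rot: [-3.141, 0.001, 2.357]
contact_force: [0.2, -0.0, -0.5]
opening: 0.0827
grip_force: 0.0
scene 0.118 [[283, 206], [296, 198], [284, 190], [272, 197]]
scene 0.05 [[282, 232], [303, 217], [283, 202], [262, 215]]
180 151 183 181 160 178 139 115 115 113  77  77  78  79  81  82  84  83  84  79  85  85  87
184  89  81 173 166 130  85  89  66  70 255 240 240  65  83  83  84  82  83  76  85  86  86
188  47  88 187 187 187 189 190 190 191 224 221 222 185 190 189 190 191 193 193 193 194 196
192  48 141 184 184 186 188 186 187 185 149 116 117 115 201 186 187 187 188 189 189 192 116
196  49 195 186 187 196 119 116 174 166 117 1
[... 2221 characters left out ...]
 136 133
182 221 222 222 222 236  34 255 246 253 253 245 246 247 245 253 244 250 216 132 133 135 133
186 224 226 224 193  58 190 243 240 254 250 247  41 250 247 255 254  48  53 142 133 133 133
190 220 219 221 223  91 138 133 128 124 148 247 246 244 201 127 137 140  40  73 135 131 129
194 219 222 222 223 225 223 223 227 225 231 247 246 244 188 201 136 134 134 127 225 219 219
198 223 221 220 222 222 226 225 221 225 232 247 247 245 198 204 137 135 139 177 220 220 217
202 226 222 223 224 222 223 223 223 224 238 247 247 244 198 200 135 136 137 174 222 223 221
tawa ((125.9136734008789, 179.7422332763672), (69.23381042480469, 73.78375244140625), 63.71643829345703) [0.50637169 0.29121597 0.059     ]
```

The numbers from the scene and top pictures put the pan rim, tamer disc and tawa where they should be (tawa centre about (0.510, 0.292)). Handing in.

```bash
python3 -c "
from cell import robot
print(robot.hand_in())"
```

```text
the job is handed in; nothing more can be done
None
```

I handed the job in at about 29 s. By my last camera measurements the tawa handle points back, the flame tamer lies flat within about 3 mm of the right burner's centre, and the milk pan stands upright on it. The hand-in returned no verdict.

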